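# Index the hand dial to the press stop and press the bushing home

### The arm

A 7-joint arm with a two-finger parallel gripper is mounted at the origin on a cart in front of the work surface, level with it; the furniture and walls round the work are solid. World frame = base frame: x ahead of the robot, y to its left, z up, the work surface at z = 0. Lengths are in mm, angles in rad, forces in N, time in s.
With the tool pointing down it reaches from about 400 to 875 mm from the base axis. Payload 4.4 kg.
Tool frame: the origin (TCP) lies midway between the tips of the shut fingers; the grasp point (between the pads) lies 19 mm behind it (ctrl.grip_point_offset is the distance from the TCP to the grasp point, in mm); z points along the fingers, x is the direction in which the jaws open and shut, and the axes are right-handed (so a half turn about z gives the same grasp; the last joint's range is limited). The gripper opens to 85 mm and grips with 20 to 120 N. Pads are 22 mm wide; open, the fingers measure 114 mm over their backs; the gripper's body (76 mm by 85 mm) begins 54 mm behind the grasp point. The pads swing forward as they close: fully open they stand 13 mm farther back than shut.
Start: joints at [-1.229, 0.628, 0.038, 1.517, -0.027, 0.996, -0.02], TCP at [257.762, 596.721, 231.313] pointing down, gripper open.
Joint ranges: [-3.06, 3.06], [-0.37, 2.12], [-1.25, 1.32], [0.18, 2.47], [-1.1, 4.24], [0.23, 1.98], [-2.94, 2.94]. Speed limits (rad/s): [2.57, 2.57, 3.14, 3.14, 3.14, 3.14, 3.14].

### API

Orientations are given as [roll, pitch, yaw] about the fixed x, y, z axes, in that order (R = Rz(yaw) Ry(pitch) Rx(roll)).
In Python, from cell import ctrl, viewer gives the robot as it stands.
- The arm moves only by the tool apply_moves, never from a script. Its argument "series" is a list that holds one entry, the list of rows, each a list of 6 numbers: the shift along the tool's x, y, z normalised to -1 to 1, where 1 is 50 mm, then the turn, a rotation vector about the tool's x, y, z normalised to -1 to 1, where 1 is 6 degrees. In form: [[[tx, ty, tz, rx, ry, rz], ...]]. A call has exactly 5 rows; each row shifts and turns the commanded pose from where the row before left it, along the tool's axes as they then stand; what a row does not reach is not made up. A row lasts 1/8 s, in which the tool goes at most 62.5 mm and 10.7 degrees, less where a joint would pass 70% of its speed; a pose out of reach is approached as far as the arm can. A call with a number of a shift or a turn outside -1 to 1 is refused whole. A call with a gripper value outside its range is refused whole. "claw" is the gripper command: -1 is shut, 1 is fully open, values between are in proportion, set as the call begins (left out, the last holds). The fingers move at their own pace and stop on an object; the grip force is fixed at half the most. Time passes only in rows, so rows that do not move let the fingers close, or fill a call up. It gives the time, the measured TCP pose, the force and the opening at its end, in the units of the state.
- ctrl.read_state(): the state, without advancing time (a new reading comes with each control period).
- viewer.get_image(name): name is "scene" or "top" or "wrist"; returns the picture (420x560x3 uint8, blue, green, red); there is no depth.
- viewer.camera_info(name): a dict with "K" (3x3 intrinsics, pixels), "R" (3x3) and "t" (3): a world point X has camera coordinates R X + t. Camera axes: x right, y down, z forward; pixel columns grow to the right and rows downward; lengths in mm; the calibration is good to about 2 mm. A picture is of the moment at which its call begins: read the wrist's pose just before it. camera_info takes no time and is no camera call; for the wrist camera it gives the pose at the moment of the call.
- ctrl.finish_job(): hands the job in, once; it reports no verdict.
Trained networks look in the newest picture that a camera, given by its name, has taken for a name from the list of things; names that differ only in an ending like _2 or _b are one class to them, and where a whole thing is asked for, a point or a joint stands for the part that bears it (a point fixed in the world has none). Each returns a list of dicts, best first, with "score" (0 to 1); they miss things now and then, are a little off and sometimes report something else, mostly with a low value. They report only what shows in the picture. A call takes as long as a camera call.
- viewer.find_in(camera, label): "location" ([column, row] as shares, 0 to 1, of the picture: columns of its width, rows of its height, amid what is visible of it).
The state is a dict: "clock": time; "qpos": joint angles; "qd": joint speeds; "tau": joint torques, N m; "eef_pos": TCP position; "tool_rot": TCP orientation; "force": force on the tool from outside, world axes, zero at the start; "torque": the same for the moment, N m; "width": finger opening in mm.
Only numpy, scipy, OpenCV 4.12 (cv2) and the standard library are available. Lean on these libraries where they do the work, as an engineer would, in place of code of your own. Each camera call takes 0.05 s, during which the arm holds its last target. There are 200 camera calls.

### The job

One of the four brass bushings on the hand-turned indexing dial still stands proud. Turn the dial by its black posts, anticlockwise seen from above, past one click to the second, where that bushing sits over the yellow anvil at the front of the base and the dial rests in its click stop; then press this bushing straight down until it is fully home on its shoulder, stopping as soon as you feel it bottom out (never more than 40 N on it). Do not press it before the dial is in that stop, leave the dial there, and do not shift the tin and the two tape rolls on the mat.

Things in the scene. Friction and masses are not known exactly. Their poses are not given: they have to be found in the camera images.
- indexer: indexing fixture, fixed: round grey base, 140 mm across, on a 3 mm mat. Origin: centre of the base's underside, on the dial's axis; z up; its own -x is the front, where a yellow anvil block 30 mm wide shows under the dial's edge. An aluminium dial, 156 mm across, turns on it, its top 45 mm above the underside; round each bore a boss, 36 mm across, rises to 55 mm
- cup (a point): fixed blue parts cup, 100 mm across, on a 22 mm pillar on the dial's axis; this point: centre of its underside, 155 mm above the underside of the base; rim at 200 mm. It ends 12 mm short of the posts and bore centres (radially), so a gripper pointing straight down at them strikes it; come from outside, the hand leaning outward 30 to 45 degrees
- dial (a joint): dial angle, rad, positive anticlockwise from above, limits -3.05 and 0.70; at 0 the proud bushing is at the front over the anvil. Click stops (sprung plunger) at 0 and every 1.571; each draws the dial in from within 0.1 rad and takes about 8 N at a post to enter or leave; elsewhere the dial stays where left (1 N friction at a post). Starts at -2.75 to -1.9: the stop at -1.571 is passed on the way
- post_a (a point): upright round black grip post on the dial, 14 mm thick, 62 mm from the dial's axis, mid-way between bores, one of four 90 degrees apart; it stands free from 49 to 100 mm above the underside of the base; this point is on its axis, 88 mm above that underside; with the dial at 0 this post is 45 degrees anticlockwise (from above) of the front
- post_b (a point): upright round black grip post on the dial, 14 mm thick, 62 mm from the dial's axis, mid-way between bores, one of four 90 degrees apart; it stands free from 49 to 100 mm above the underside of the base; this point is on its axis, 88 mm above that underside; 90 degrees anticlockwise of post_a
- post_c (a point): upright round black grip post on the dial, 14 mm thick, 62 mm from the dial's axis, mid-way between bores, one of four 90 degrees apart; it stands free from 49 to 100 mm above the underside of the base; this point is on its axis, 88 mm above that underside; opposite post_a
- post_d (a point): upright round black grip post on the dial, 14 mm thick, 62 mm from the dial's axis, mid-way between bores, one of four 90 degrees apart; it stands free from 49 to 100 mm above the underside of the base; this point is on its axis, 88 mm above that underside; 90 degrees clockwise of post_a, so with the dial at 0 it is 45 degrees clockwise of the front
- bushing (a joint): how far the proud flanged brass bushing is pressed in, m: 0 stands 12 mm proud, 0.012 is fully home on its shoulder (rigid stop). It moves only straight down, against a steady 7 N or so of press-fit friction, and stays where left; at the shoulder the force rises steeply. Starts between 0 and 0.003
- bushing_top (a point): centre of the upper face of the proud bushing's round flange (28 mm across, 3 mm thick), 62 mm from the dial's axis; 70 mm above the underside of the base at joint value 0 and 58 mm when home, level then with the three other bushings
- flux_tin: bystander: low round tin with a red lid, 59 mm across, 23 mm high, loose on the mat; origin at the centre of its underside
- cyan_roll: bystander: roll of cyan tape lying flat, 68 mm across, 18 mm high, loose on the mat; origin at the centre of its underside
- tape_roll_blue: bystander: roll of dark blue tape lying flat, 72 mm across, 19 mm high, loose on the mat; origin at the centre of its underside

How it is judged:
By the outcome, as a careful person would: the job done as asked, in the order asked, and still so for the second after the job is handed in, with the robot touching nothing.
It also fails if it takes over 72 s, if anything falls off the work surface, if the arm or the gripper's body presses on something with over 40 N, if the wrist force passes 120 N, or if a joint passes its speed limit or range.

## Working session

There is one attempt and no reset: what is moved stays moved. The work goes in short steps, Python scripts to look and compute and a tool call to move; the robot and the scene stay as the last step left them, time stands still between calls to the robot, and variables do not carry over. Pictures are saved under pics/ and viewed, about 8 in all and at most 12, crops included, and the job is handed in when it is done.

Besides the shell and the picture viewer there is one more tool, called as name(argument=value, ...) on one line, values as JSON. apply_moves: Moves the arm, as the interface text tells. Scaled input: -1 to 1 covers 50 mm each way for a shift and 6 degrees each way for a turn. Its arguments: {"type":"object","properties":{"series":{"type":"array","items":{"type":"array","items":{"type":"array","items":{"type":"number"}}}},"claw":{"type":"number"}},"required":["series"]}

```bash
ls; mkdir -p pics; python3 - <<'E'
from cell import ctrl, viewer
import cv2,numpy as np
s=ctrl.read_state();print({k:np.round(v,3).tolist() for k,v in s.items()}, ctrl.grip_point_offset)
a=viewer.get_image("scene");b=viewer.get_image("top")
cv2.imwrite("pics/s.png",a);cv2.imwrite("pics/t.png",b)
for c in("scene","top"):
  i=viewer.camera_info(c);print(c,np.round(i["K"],1).tolist(),np.round(i["R"],3).tolist(),np.round(i["t"],1).tolist())
  for l in("indexer","cup","post_a","bushing","bushing_top","flux_tin","cyan_roll","tape_roll_blue"):
    print(l,[(np.round(np.array(d["location"])*[560,420]).tolist(),round(d["score"],2)) for d in viewer.find_in(c,l)[:5]])
E
```

```text
pics
{'clock': 0.0, 'qpos': [-1.229, 0.629, 0.038, 1.518, -0.027, 0.996, -0.02], 'qd': [0.0, 0.0, -0.001, 0.0, -0.001, -0.0, 0.001], 'tau': [-0.0, -56.34, 1.226, -19.345, 0.011, 0.011, -0.0], 'eef_pos': [257.521, 596.147, 230.39], 'tool_rot': [3.142, 0.002, 1.163], 'force': [0.071, 0.117, 0.232], 'torque': [0.013, 0.042, 0.006], 'width': 85.562} 18.700000000000003
scene [[424.9, 0.0, 279.0], [0.0, 424.9, 204.4], [0.0, 0.0, 1.0]] [[0.891, -0.453, -0.012], [-0.24, -0.448, -0.861], [0.385, 0.771, -0.508]] [-522.3, 151.7, 846.8]
indexer [([278.0, 213.0], 0.67), ([275.0, 223.0], 0.35)]
cup [([273.0, 216.0], 0.69), ([284.0, 296.0], 0.48)]
post_a [([276.0, 224.0], 0.61)]
bushing []
bushing_top []
flux_tin [([261.0, 334.0], 0.73), ([288.0, 205.0], 0.4)]
cyan_roll [([275.0, 306.0], 0.92)]
tape_roll_blue [([288.0, 196.0], 0.44)]
top [[452.1, 0.0, 283.1], [0.0, 452.1, 217.2], [0.0, 0.0, 1.0]] [[0.023, -1.0, 0.006], [-0.998, -0.023, -0.066], [0.066, -0.005, -0.998]] [-179.0, 484.1, 1110.4]
indexer [([263.0, 200.0], 0.82)]
cup [([264.0, 201.0], 0.9), ([356.0, 270.0], 0.26)]
post_a [([274.0, 216.0], 0.59)]
bushing []
bushing_top []
flux_tin [([358.0, 273.0], 0.93)]
cyan_roll [([347.0, 240.0], 0.67)]
tape_roll_blue [([195.0, 165.0], 0.63)]
```

```bash
python3 - <<'E'
import cv2,numpy as np
a=cv2.imread("pics/s.png");b=cv2.imread("pics/t.png")
c=np.hstack([cv2.resize(a[110:350,180:380],(500,600),interpolation=3)[:, :400],cv2.resize(b[110:290,200:320],(400,600),interpolation=3)])
cv2.imwrite("pics/c1.png",c)
cv2.imwrite("pics/c2.png",np.hstack([cv2.resize(a,(400,300)),cv2.resize(b,(400,300))]))
E
```

```text
(no output)
```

View pics/c1.png

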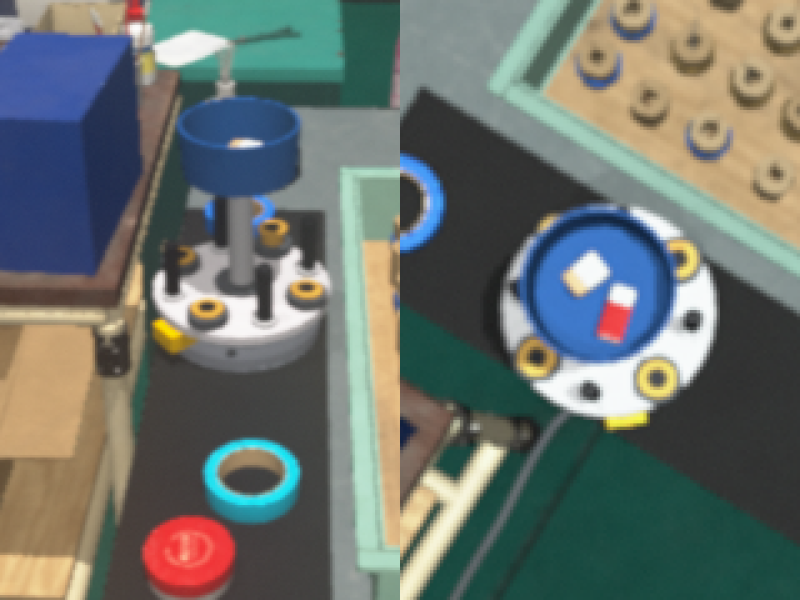

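View pics/c2.png

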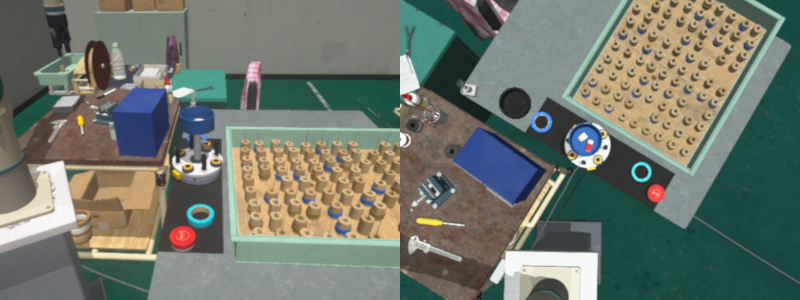

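The left crop shows the dial, with the far bushing at about scene px (289,201) standing proud. Yellow anvil faces the robot at top px (268,236). The wide view shows a crate on the right and a bench with a blue box on the left. Next I'll fit the pose from these picks.

```bash
cat > h.py <<'E'
from cell import ctrl, viewer
import numpy as np, cv2
from scipy.spatial.transform import Rotation as Ro
from scipy.optimize import least_squares
def proj(i,X):
    p=(np.asarray(X)@np.array(i["R"]).T+np.array(i["t"]))@np.array(i["K"]).T
    return p[...,:2]/p[...,2:]
def pose():
    s=ctrl.read_state(); return np.array(s["eef_pos"]),Ro.from_euler("xyz",s["tool_rot"])
def leanR(az,lean,spin=0):
    """az: world azimuth from dial centre outward to the hand; lean from vertical; tool x tangential"""
    o=np.array([np.cos(az),np.sin(az),0]); z=-o*np.sin(lean)-np.array([0,0,1])*np.cos(lean)
    x=np.array([-o[1],o[0],0]); return Ro.from_matrix(np.c_[x,np.cross(z,x),z])*Ro.from_euler("z",spin)
def rows(p1,R1,n,p0=None,R0=None,dec=3):
    if p0 is None: p0,R0=pose()
    rv=(R0.inv()*R1).as_rotvec(); out=[];p,R=p0,R0
    for k in range(1,n+1):
        T=p0+(p1-p0)*k/n; Q=R0*Ro.from_rotvec(rv*k/n)
        a=np.round(R.inv().apply(T-p)/50,dec); b=np.round(np.degrees((R.inv()*Q).as_rotvec())/6,dec)
        out.append([*a.tolist(),*b.tolist()]); p=p+R.apply(a*50); R=R*Ro.from_rotvec(np.radians(b*6))
    print("max",np.abs(out).max()); 
    for k in range(0,n,5): print(out[k:k+5])
    return p,R
E
python3 - <<'E'
from h import *
T=viewer.camera_info("top");S=viewer.camera_info("scene")
t=lambda x,y:(200+(x-400)*.3,110+y*.3)
s=lambda x,y:(180+x*.4,110+y*.4)
# (cam,pixel,radius,offset from proud bushing (deg ccw),z)
obs=[(T,t(692,318),62,225,103),(T,t(590,390),62,135,103),(T,t(682,258),62,270,61),(T,t(657,380),62,180,61),(T,t(537,357),62,90,61),
(S,s(172,247),62,135-90+0,103),(S,s(264,268),62,135,103),(S,s(309,218),62,225,103),(S,s(207,308),62,90,61),(S,s(307,291),62,180,61),(S,s(183,257),62,90-0,61)]
obs[5]=(S,s(172,247),62,45,103)
obs.pop(8);obs.pop(8);obs.pop(8)
obs+= [(S,s(207,303),62,90,61),(S,s(307,289),62,180,61)]
def f(v):
    r=[]
    for i,px,rad,o,z in obs:
        a=v[2]+np.radians(o); r.append(proj(i,[v[0]+rad*np.cos(a),v[1]+rad*np.sin(a),z])-px)
    r.append(proj(T,[v[0],v[1],48])-t(608,312))
    return np.ravel(r)
best=min((least_squares(f,[480,-120,g],loss="soft_l1") for g in np.arange(-3,3.2,.5)),key=lambda q:q.cost)
print(best.x,best.cost);print(np.round(best.fun.reshape(-1,2),1))
c=best.x
# anvil azimuth
def inv(i,px,z):
    R=np.array(i["R"]);d=R.T@np.linalg.solve(i["K"],[*px,1]);o=-R.T@np.array(i["t"]);return o+d*(z-o[2])/d[2]
for z in(10,25,40):
    p=inv(T,t(627,421),z);print(p,np.hypot(*(p-[c[0],c[1],0])[:2]),np.arctan2(p[1]-c[1],p[0]-c[0]))
for n,px in dict(tin=(358,273),cy=(347,240),bl=(195,165),).items(): print(n,inv(T,px,20))
b=cv2.imread("pics/t.png"); hsv=cv2.cvtColor(b,cv2.COLOR_BGR2HSV)
m=cv2.inRange(hsv,(22,150,150),(34,255,255));m[:225]=0;m[245:]=0
ys,xs=np.nonzero(m);print(xs.min(),xs.max(),xs.mean(),ys.mean(),len(xs))
E
```

```text
[ 520.5791229  -117.48165753   -5.61523886] 194.63425605337682
[[  0.7  -1.5]
 [  0.9  -0.3]
 [ -1.5  -0.9]
 [  0.9  -1.4]
 [  0.6   0.4]
 [ 17.8 -21.5]
 [-37.6 -11.6]
 [-17.1  17.3]
 [-11.6 -20.3]
 [-39.2   5.9]
 [  0.2  -1.1]]
[ 439.78585212 -131.70898231   10.        ] 82.03639055184367 -2.9672843175923735
[ 439.43635977 -132.11673448   25.        ] 82.45200716803161 -2.9631490277751755
[ 439.08686742 -132.52448664   40.        ] 82.86901960775906 -2.9590552876445164
tin [ 354.09600271 -355.96501011   20.        ]
cy [ 434.8198766 -327.732088    20.       ]
bl [613.58970985  55.18249345  20.        ]
262 273 267.51612903225805 236.19354838709677 31
```

```bash
python3 - <<'E'
from h import *
T=viewer.camera_info("top");S=viewer.camera_info("scene")
t=lambda x,y:(200+(x-400)*.3,110+y*.3)
s=lambda x,y:(180+x*.4,110+y*.4)
obs=[(T,t(692,318),62,225,103),(T,t(590,390),62,135,103),(T,t(682,258),62,270,61),(T,t(657,380),62,180,61),(T,t(537,357),62,90,61),
(S,s(172,247),62,135,103),(S,s(264,268),62,225,103),(S,s(309,218),62,315,103),(S,s(207,305),62,180,61),(S,s(307,289),62,270,61),(S,s(183,257),62,90,61),(S,s(273,226),62,0,71)]
def f(v):
    r=[]
    for i,px,rad,o,z in obs:
        a=v[2]+np.radians(o); r.append(proj(i,[v[0]+rad*np.cos(a),v[1]+rad*np.sin(a),z])-px)
    r.append(proj(T,[v[0],v[1],48])-t(608,312))
    return np.ravel(r)
q=least_squares(f,[520,-117,.67],loss="soft_l1")
print(q.x);print(np.round(q.fun.reshape(-1,2),1).tolist())
c=q.x
# anvil: scene & top, at radius ~80
for az in(-3.05,-3.0,-2.95,-2.9): print(az,[np.round(proj(i,[c[0]+82*np.cos(az),c[1]+82*np.sin(az),z]),1).tolist() for i in(T,S) for z in (15,30)])
a=cv2.imread("pics/s.png");h=cv2.cvtColor(a,cv2.COLOR_BGR2HSV);m=cv2.inRange(h,(22,150,120),(34,255,255));m[:225]=0;m[260:]=0;m[:,:235]=0;m[:,265:]=0
ys,xs=np.nonzero(m);print(xs.min(),xs.max(),ys.min(),ys.max(),xs.mean(),ys.mean())
E
```

```text
[ 520.01608912 -119.65914112    0.61800223]
[[1.5, 0.1], [0.5, -0.2], [0.1, 0.4], [0.7, -0.4], [0.7, -0.4], [-1.0, -3.4], [-0.3, -1.8], [0.1, -1.1], [-0.4, -0.2], [-0.4, -1.2], [-1.2, -2.0], [0.0, 0.2], [1.1, -0.8]]
-3.05 [[266.2, 236.8], [266.0, 236.6], [244.4, 246.8], [244.0, 241.1]]
-3.0 [[267.8, 236.6], [267.7, 236.5], [245.3, 247.8], [244.9, 242.0]]
-2.95 [[269.5, 236.4], [269.3, 236.2], [246.3, 248.7], [246.0, 242.9]]
-2.9 [[271.1, 236.1], [271.0, 235.9], [247.5, 249.5], [247.1, 243.8]]
241 256 238 250 247.2680412371134 243.89690721649484
```

```bash
cat >> h.py <<'E'
C=np.array([520,-119.,0]); PHI=0.64; FR=-2.98
def tri(pt,ps):
    T=viewer.camera_info("top");S=viewer.camera_info("scene")
    return least_squares(lambda X:np.r_[proj(T,X)-pt,proj(S,X)-ps],[450,0,150]).x
def gp(az,lean,back=0,dz=0,off=19,r=62,z=91,haz=None):
    """TCP pose so that the point off mm behind TCP is at the post, retreated by back"""
    R=leanR(az if haz is None else haz,lean); P=C+[r*np.cos(az),r*np.sin(az),z+dz]
    return P+R.apply([0,0,off-back]),R
E
python3 - <<'E'
from h import *
print(tri((217,231),(219,140)), tri((168,287),(165,145)))
p0,R0=pose(); p0=p0+[0,0,250]
p3,R3=gp(np.radians(171),np.radians(40),160,haz=np.radians(175)); print(p3)
k=Ro.from_rotvec((R0.inv()*R3).as_rotvec()*.5)
print((R0.inv()*R3).magnitude()*57.3)
p,R=rows(np.array([430,280,480]),R0*k,10,p0,R0)
rows(p3+[0,0,130],R3,10,p,R)
E
```

```text
[438.95082682 -32.55076194 225.55475757] [333.91982028  65.30007262 199.27955406]
[ 368.47515605 -101.40187212  199.01226648]
162.75928200226372
max 1.273
[[-0.445, 0.567, 0.003, 0.075, 0.463, 1.272], [-0.365, 0.622, -0.022, 0.075, 0.463, 1.273], [-0.278, 0.664, -0.042, 0.075, 0.464, 1.272], [-0.184, 0.694, -0.059, 0.074, 0.463, 1.273], [-0.088, 0.712, -0.071, 0.075, 0.463, 1.272]]
[[0.012, 0.717, -0.079, 0.075, 0.463, 1.273], [0.11, 0.708, -0.081, 0.075, 0.463, 1.272], [0.208, 0.686, -0.079, 0.075, 0.463, 1.273], [0.3, 0.652, -0.072, 0.075, 0.463, 1.272], [0.387, 0.605, -0.06, 0.075, 0.464, 1.273]]
max 1.273
[[-0.024, 0.829, 0.027, 0.075, 0.463, 1.272], [0.085, 0.825, 0.021, 0.075, 0.463, 1.273], [0.193, 0.806, 0.022, 0.075, 0.464, 1.272], [0.297, 0.774, 0.028, 0.074, 0.463, 1.273], [0.396, 0.728, 0.039, 0.075, 0.463, 1.272]]
[[0.487, 0.669, 0.054, 0.075, 0.463, 1.273], [0.569, 0.6, 0.076, 0.075, 0.463, 1.272], [0.639, 0.519, 0.1, 0.075, 0.463, 1.273], [0.696, 0.432, 0.129, 0.075, 0.464, 1.272], [0.741, 0.336, 0.161, 0.074, 0.463, 1.273]]
```

apply_moves(series=[[[0, 0, -1, 0, 0, 0], [0, 0, -1, 0, 0, 0], [0, 0, -1, 0, 0, 0], [0, 0, -1, 0, 0, 0], [0, 0, -1, 0, 0, 0]]], claw=0.1)

```text
clock: 1.52
eef_pos: [257.7, 596.4, 483.2]
tool_rot: [-3.142, -0.001, 1.163]
force: [-0.6, 0.7, 0.1]
width: 47.0
```

```bash
python3 - <<'E'
from h import *
p0,R0=pose()
p3,R3=gp(np.radians(171),np.radians(40),160,haz=np.radians(175)); p3=p3+[0,0,130]
k=Ro.from_rotvec((R0.inv()*R3).as_rotvec()*.5)
p,R=rows(np.array([430,280,480]),R0*k,15,p0,R0,2)
p,R=rows(p3,R3,15,p,R,2); print(p,p3)
E
```

```text
max 0.85
[[-0.3, 0.38, 0.0, 0.05, 0.31, 0.85], [-0.26, 0.4, -0.0, 0.05, 0.31, 0.85], [-0.22, 0.43, -0.02, 0.05, 0.31, 0.84], [-0.19, 0.44, -0.03, 0.05, 0.31, 0.85], [-0.14, 0.46, -0.03, 0.05, 0.3, 0.85]]
[[-0.1, 0.46, -0.04, 0.05, 0.31, 0.85], [-0.06, 0.48, -0.04, 0.05, 0.31, 0.85], [-0.02, 0.48, -0.05, 0.05, 0.31, 0.85], [0.03, 0.47, -0.05, 0.05, 0.31, 0.84], [0.08, 0.47, -0.06, 0.05, 0.31, 0.85]]
[[0.11, 0.47, -0.05, 0.05, 0.31, 0.85], [0.16, 0.45, -0.05, 0.05, 0.31, 0.85], [0.2, 0.43, -0.04, 0.05, 0.31, 0.85], [0.24, 0.42, -0.04, 0.04, 0.31, 0.85], [0.28, 0.39, -0.04, 0.05, 0.3, 0.84]]
max 0.85
[[-0.02, 0.55, 0.02, 0.05, 0.31, 0.85], [0.04, 0.55, 0.01, 0.05, 0.31, 0.85], [0.08, 0.55, 0.02, 0.05, 0.31, 0.85], [0.13, 0.54, 0.01, 0.05, 0.31, 0.84], [0.17, 0.52, 0.02, 0.05, 0.3, 0.85]]
[[0.22, 0.51, 0.02, 0.05, 0.31, 0.85], [0.26, 0.49, 0.03, 0.05, 0.31, 0.85], [0.31, 0.46, 0.03, 0.05, 0.31, 0.85], [0.34, 0.43, 0.04, 0.05, 0.31, 0.85], [0.38, 0.4, 0.05, 0.05, 0.31, 0.85]]
[[0.41, 0.36, 0.06, 0.05, 0.31, 0.84], [0.44, 0.33, 0.07, 0.05, 0.31, 0.85], [0.46, 0.29, 0.09, 0.05, 0.3, 0.85], [0.49, 0.25, 0.1, 0.05, 0.31, 0.85], [0.5, 0.2, 0.12, 0.05, 0.31, 0.85]]
[ 368.58742522 -101.3701868   328.81189541] [ 368.47515605 -101.40187212  329.01226648]
```

apply_moves(series=[[[-0.3, 0.38, 0.0, 0.05, 0.31, 0.85], [-0.26, 0.4, 0.0, 0.05, 0.31, 0.85], [-0.22, 0.43, -0.02, 0.05, 0.31, 0.84], [-0.19, 0.44, -0.03, 0.05, 0.31, 0.85], [-0.14, 0.46, -0.03, 0.05, 0.3, 0.85]]])

```text
clock: 2.15
eef_pos: [315.8, 490.2, 480.5]
tool_rot: [-3.079, -0.151, 0.71]
force: [1.0, 0.1, 0.6]
width: 47.1
```

apply_moves(series=[[[-0.1, 0.46, -0.04, 0.05, 0.31, 0.85], [-0.06, 0.48, -0.04, 0.05, 0.31, 0.85], [-0.02, 0.48, -0.05, 0.05, 0.31, 0.85], [0.03, 0.47, -0.05, 0.05, 0.31, 0.84], [0.08, 0.47, -0.06, 0.05, 0.31, 0.85]]])

```text
clock: 2.78
eef_pos: [373.0, 385.0, 479.7]
tool_rot: [-2.955, -0.259, 0.24]
force: [-0.7, -0.3, 0.7]
width: 46.7
```

apply_moves(series=[[[0.11, 0.47, -0.05, 0.05, 0.31, 0.85], [0.16, 0.45, -0.05, 0.05, 0.31, 0.85], [0.2, 0.43, -0.04, 0.05, 0.31, 0.85], [0.24, 0.42, -0.04, 0.04, 0.31, 0.85], [0.28, 0.39, -0.04, 0.05, 0.3, 0.84]]])

```text
clock: 3.4
eef_pos: [430.4, 279.2, 478.6]
tool_rot: [-2.792, -0.298, -0.25]
force: [0.3, -0.3, 0.1]
width: 47.1
```

Tracking matches the plan, so I'll send the second half.

apply_moves(series=[[[-0.02, 0.55, 0.02, 0.05, 0.31, 0.85], [0.04, 0.55, 0.01, 0.05, 0.31, 0.85], [0.08, 0.55, 0.02, 0.05, 0.31, 0.85], [0.13, 0.54, 0.01, 0.05, 0.31, 0.84], [0.17, 0.52, 0.02, 0.05, 0.3, 0.85]]])

```text
clock: 4.03
eef_pos: [409.4, 152.2, 428.1]
tool_rot: [-2.628, -0.258, -0.74]
force: [0.0, 0.8, -0.3]
width: 46.8
```

apply_moves(series=[[[0.22, 0.51, 0.02, 0.05, 0.31, 0.85], [0.26, 0.49, 0.03, 0.05, 0.31, 0.85], [0.31, 0.46, 0.03, 0.05, 0.31, 0.85], [0.34, 0.43, 0.04, 0.05, 0.31, 0.85], [0.38, 0.4, 0.05, 0.05, 0.31, 0.85]]])

```text
clock: 4.65
eef_pos: [388.7, 25.0, 377.7]
tool_rot: [-2.503, -0.15, -1.212]
force: [-0.7, 0.1, -0.3]
width: 46.5
```

apply_moves(series=[[[0.41, 0.36, 0.06, 0.05, 0.31, 0.84], [0.44, 0.33, 0.07, 0.05, 0.31, 0.85], [0.46, 0.29, 0.09, 0.05, 0.3, 0.85], [0.49, 0.25, 0.1, 0.05, 0.31, 0.85], [0.5, 0.2, 0.12, 0.05, 0.31, 0.85]]])

```text
clock: 5.28
eef_pos: [384.4, -74.3, 360.6]
tool_rot: [-2.485, -0.035, -1.555]
force: [-0.5, -0.3, 0.5]
width: 47.0
```

```bash
python3 - <<'E'
from h import *
s=ctrl.read_state();print(np.round(s["qpos"],2),s["eef_pos"],s["tool_rot"])
i=viewer.camera_info("wrist");w=viewer.get_image("wrist");cv2.imwrite("pics/w1.png",w)
for d in viewer.find_in("wrist","post_a"): print(np.array(d["location"])*[560,420],d["score"])
for k in range(4):
  a=PHI+np.radians(45+90*k);print(k,np.degrees(a),proj(i,C+[62*np.cos(a),62*np.sin(a),103]),proj(i,C+[62*np.cos(a),62*np.sin(a),52]))
print("bushing top",proj(i,C+[62*np.cos(PHI),62*np.sin(PHI),72]))
E
```

```text
[ 0.5  -0.19 -0.21  2.47 -0.73  0.29 -0.62] [384.43749036 -74.27546634 360.6310175 ] [-2.48454941 -0.03549696 -1.5547278 ]
[296.688 231.798] 0.58
0 81.6692988883727 [266.68589243 195.88558714] [267.11848931 207.64631112]
1 171.66929888837268 [302.34855185 243.34817599] [299.21196393 250.87978888]
2 261.6692988883727 [349.9033448  209.54369107] [342.29366985 220.04544893]
3 351.6692988883727 [313.48325482 165.65516587] [309.56937938 179.76813174]
bushing top [282.81291633 180.19267242]
```

View pics/w1.png

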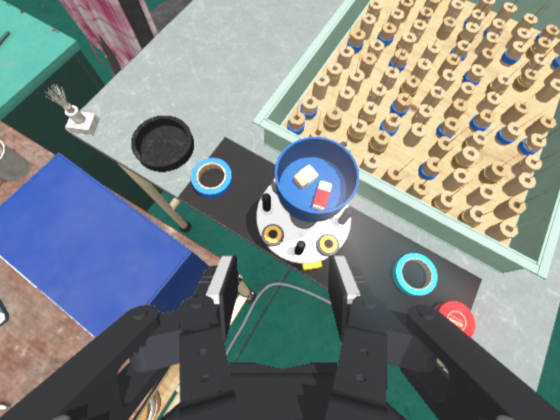

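The wrist view agrees with my fit: post tops at (300,245), (266,199) and (347,213) against predictions of (302,243), (267,196) and (350,210). The arm folds to its limit when leaning straight back at the robot. I'll work from the -y side instead, where it has more room.

```bash
cat >> h.py <<'E'
D=np.radians
E
python3 - <<'E'
from h import *
p3,R3=gp(D(262),D(45),150,haz=D(252)); print(p3)
p,R=rows(p3+[-10,-20,100],R3,15,dec=2);print(p)
E
```

```text
[ 482.74671814 -268.49392533  183.63098834]
max 0.59
[[0.28, -0.02, 0.16, 0.09, -0.54, -0.59], [0.28, -0.01, 0.15, 0.08, -0.54, -0.58], [0.3, 0.01, 0.12, 0.09, -0.54, -0.59], [0.3, 0.04, 0.11, 0.08, -0.54, -0.58], [0.3, 0.05, 0.1, 0.09, -0.54, -0.59]]
[[0.3, 0.07, 0.07, 0.08, -0.54, -0.58], [0.31, 0.09, 0.06, 0.09, -0.55, -0.59], [0.3, 0.11, 0.04, 0.09, -0.54, -0.58], [0.29, 0.13, 0.02, 0.08, -0.54, -0.59], [0.29, 0.15, 0.01, 0.09, -0.54, -0.58]]
[[0.27, 0.16, -0.01, 0.08, -0.54, -0.59], [0.27, 0.18, -0.03, 0.09, -0.54, -0.59], [0.25, 0.19, -0.05, 0.08, -0.54, -0.58], [0.23, 0.21, -0.06, 0.09, -0.54, -0.59], [0.22, 0.23, -0.08, 0.08, -0.54, -0.58]]
[ 472.61459796 -288.6076222   283.57088897]
```

apply_moves(series=[[[0.28, -0.02, 0.16, 0.09, -0.54, -0.59], [0.28, -0.01, 0.15, 0.08, -0.54, -0.58], [0.3, 0.01, 0.12, 0.09, -0.54, -0.59], [0.3, 0.04, 0.11, 0.08, -0.54, -0.58], [0.3, 0.05, 0.1, 0.09, -0.54, -0.59]]])

```text
clock: 6.0
eef_pos: [412.2, -138.6, 335.6]
tool_rot: [-2.454, -0.004, -1.147]
force: [-0.4, 0.2, 0.3]
width: 47.0
```

apply_moves(series=[[[0.3, 0.07, 0.07, 0.08, -0.54, -0.58], [0.31, 0.09, 0.06, 0.09, -0.55, -0.59], [0.3, 0.11, 0.04, 0.09, -0.54, -0.58], [0.29, 0.13, 0.02, 0.08, -0.54, -0.59], [0.29, 0.15, 0.01, 0.09, -0.54, -0.58]]])

```text
clock: 6.62
eef_pos: [441.3, -209.3, 309.2]
tool_rot: [-2.409, 0.014, -0.731]
force: [0.3, -0.7, -0.5]
width: 46.7
```

apply_moves(series=[[[0.27, 0.16, -0.01, 0.08, -0.54, -0.59], [0.27, 0.18, -0.03, 0.09, -0.54, -0.59], [0.25, 0.19, -0.05, 0.08, -0.54, -0.58], [0.23, 0.21, -0.06, 0.09, -0.54, -0.59], [0.22, 0.23, -0.08, 0.08, -0.54, -0.58]]])

```text
clock: 7.25
eef_pos: [470.5, -279.5, 283.5]
tool_rot: [-2.362, 0.009, -0.313]
force: [0.8, 1.0, -0.8]
width: 46.8
```

```bash
python3 - <<'E'
from h import *
s=ctrl.read_state();print(np.round(s["qpos"],2),s["eef_pos"],s["tool_rot"])
i=viewer.camera_info("wrist");w=viewer.get_image("wrist");cv2.imwrite("pics/w2.png",w)
for d in viewer.find_in("wrist","post_a"): print(np.array(d["location"])*[560,420],d["score"])
for k in range(4):
  a=PHI+np.radians(45+90*k);print(k,np.degrees(a),proj(i,C+[62*np.cos(a),62*np.sin(a),103]),proj(i,C+[62*np.cos(a),62*np.sin(a),52]))
rows(*gp(D(262),D(45),60,haz=D(252)),5,dec=2)
E
```

```text
[ 0.68  0.7   0.32  1.57 -0.78  1.53  0.97] [ 470.53847784 -279.51409293  283.48782406] [-2.36206321  0.0092971  -0.31335618]
[285.208 212.52 ] 0.97
0 81.6692988883727 [275.20680475 142.39941248] [276.24601699 163.7416643 ]
1 171.66929888837268 [235.16097685 186.88335663] [240.43772357 205.14457065]
2 261.6692988883727 [291.28563678 222.70268515] [290.69733919 238.05972861]
3 351.6692988883727 [329.23165811 172.7966378 ] [324.81430944 192.15507648]
max 0.69
[[0.03, 0.23, 0.68, 0.01, 0.01, -0.01], [0.04, 0.24, 0.68, 0.01, 0.01, -0.02], [0.03, 0.23, 0.68, 0.01, 0.01, -0.01], [0.03, 0.24, 0.69, 0.02, 0.01, -0.01], [0.03, 0.24, 0.68, 0.01, 0.01, -0.01]]
```

View pics/w2.png

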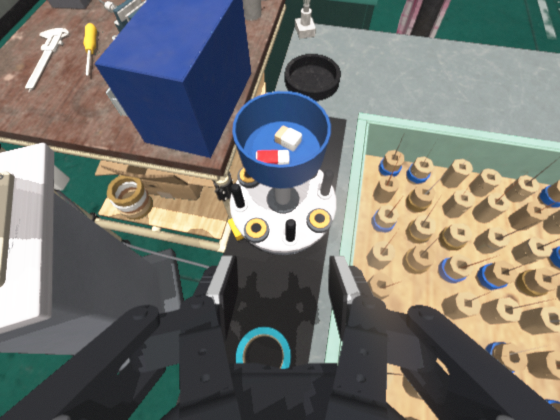

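The near post shows its top at (290,223) and base at (290,240), matching the prediction. The hand is lined up. I'll check crate clearance and approach.

```bash
python3 - <<'E'
from h import *
print(tri((226,135.5),(318,179)))
E
```

```text
[678.61148476 -27.75081289  74.32303752]
```

apply_moves(series=[[[0.03, 0.23, 0.68, 0.01, 0.01, -0.01], [0.04, 0.24, 0.68, 0.01, 0.01, -0.02], [0.03, 0.23, 0.68, 0.01, 0.01, -0.01], [0.03, 0.24, 0.69, 0.02, 0.01, -0.01], [0.03, 0.24, 0.68, 0.01, 0.01, -0.01]]])

```text
clock: 7.98
eef_pos: [502.1, -206.2, 121.3]
tool_rot: [-2.355, -0.001, -0.317]
force: [0.4, -0.9, -0.0]
width: 47.1
```

```bash
python3 - <<'E'
from h import *
i=viewer.camera_info("wrist");w=viewer.get_image("wrist");cv2.imwrite("pics/w3.png",w)
print(pose()[0],ctrl.read_state()["tool_rot"])
a=D(262);print(proj(i,C+[62*np.cos(a),62*np.sin(a),103]),proj(i,C+[62*np.cos(a),62*np.sin(a),52]))
rows(*gp(D(262),D(45),0,haz=D(252)),5,dec=2)
E
```

```text
[ 501.31404941 -202.39615964  118.10726084] [-2.3510626   0.00464065 -0.31404571]
[285.17704039 233.09661955] [284.65596375 258.7026502 ]
max 0.22
[[0.01, 0.01, 0.22, -0.01, 0.01, -0.01], [0.01, 0.01, 0.22, -0.01, 0.0, -0.0], [0.02, 0.01, 0.22, -0.01, 0.01, -0.01], [0.01, 0.01, 0.22, -0.01, 0.01, -0.0], [0.01, 0.01, 0.22, -0.01, 0.0, -0.01]]
```

View pics/w3.png

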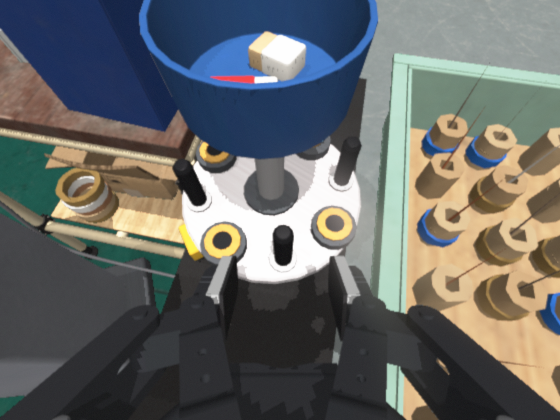

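Post top at (283,232), within 2 mm of the prediction. Crate rim is about 74 mm high, so I'll keep the hand off it with three shorter pushes, caging the post loosely between the fingers.

apply_moves(series=[[[0.0, 0.01, 0.22, -0.01, 0.01, 0], [0.0, 0.01, 0.22, -0.01, 0.0, 0], [0.0, 0.01, 0.22, -0.01, 0.01, 0], [0.0, 0.01, 0.22, -0.01, 0.01, 0], [0.0, 0.01, 0.22, -0.01, 0, 0]]])

```text
clock: 8.65
eef_pos: [514.4, -173.2, 81.3]
tool_rot: [-2.357, -0.006, -0.323]
force: [-0.9, -0.3, -0.4]
width: 46.9
```

apply_moves(series=[[[0, 0, 0, 0, 0, 0], [0, 0, 0, 0, 0, 0], [0, 0, 0, 0, 0, 0], [0, 0, 0, 0, 0, 0], [0, 0, 0, 0, 0, 0]]], claw=-0.53)

```text
clock: 9.28
eef_pos: [514.3, -173.7, 81.7]
tool_rot: [-2.357, -0.006, -0.323]
force: [0.1, 0.2, 0.5]
width: 20.3
```

```bash
cat >> h.py <<'E'
def swing(a0,a1,h0,h1,n,lean=45,push=0,p0=None,R0=None,dec=2,**k):
    """rows for TCP following the post from azimuth a0 to a1 (deg), hand az h0->h1; starts from the measured pose"""
    p,R=pose() if p0 is None else (p0,R0); out=[]
    for j in range(1,n+1):
        T,Q=gp(D(a0+(a1-a0)*j/n),D(lean),haz=D(h0+(h1-h0)*j/n),**k)
        a=np.round(R.inv().apply(T-p)/50,dec); b=np.round(np.degrees((R.inv()*Q).as_rotvec())/6,dec)
        out.append([*a.tolist(),*b.tolist()]); p=p+R.apply(a*50); R=R*Ro.from_rotvec(np.radians(b*6))
    print("max",np.abs(out).max())
    for k in range(0,n,5): print(out[k:k+5])
    return p,R
E
python3 - <<'E'
from h import *
i=viewer.camera_info("wrist");w=viewer.get_image("wrist");cv2.imwrite("pics/w4.png",w[100:380,130:430])
s=ctrl.read_state();print(pose()[0],s["tool_rot"],s["force"],gp(D(262),D(45),0,haz=D(252))[0])
swing(262,301,252,270,10)
E
```

```text
[ 514.30872692 -173.56994213   81.67152213] [-2.35691186 -0.0061837  -0.3227348 ] [-0.02717507  0.00074509  0.14079906] [ 515.52291997 -167.61914853   77.56497116]
max 0.31
[[0.06, -0.04, 0.16, 0.01, -0.31, -0.23], [0.07, -0.01, 0.01, -0.0, -0.21, -0.21], [0.07, -0.02, 0.02, -0.0, -0.22, -0.21], [0.08, -0.02, 0.02, -0.0, -0.21, -0.21], [0.07, -0.02, 0.02, -0.0, -0.21, -0.22]]
[[0.07, -0.02, 0.02, -0.0, -0.21, -0.21], [0.06, -0.03, 0.02, -0.0, -0.21, -0.21], [0.07, -0.02, 0.03, -0.0, -0.22, -0.21], [0.07, -0.03, 0.03, -0.0, -0.21, -0.22], [0.06, -0.03, 0.03, -0.0, -0.21, -0.21]]
```

View pics/w4.png

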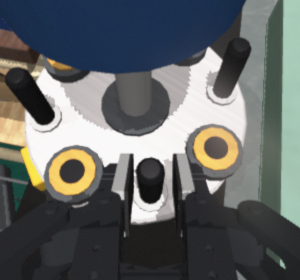

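The crop shows the post caged between the fingers. Now the first swing.

apply_moves(series=[[[0.06, -0.04, 0.16, 0.01, -0.31, -0.23], [0.07, -0.01, 0.01, 0, -0.21, -0.21], [0.07, -0.02, 0.02, 0, -0.22, -0.21], [0.08, -0.02, 0.02, 0, -0.21, -0.21], [0.07, -0.02, 0.02, 0, -0.21, -0.22]]])

```text
clock: 9.95
eef_pos: [534.9, -166.5, 77.2]
tool_rot: [-2.356, -0.0, -0.155]
force: [-0.9, -0.8, -0.5]
width: 20.2
```

apply_moves(series=[[[0.07, -0.02, 0.02, 0, -0.21, -0.21], [0.06, -0.03, 0.02, 0, -0.21, -0.21], [0.07, -0.02, 0.03, 0, -0.22, -0.21], [0.07, -0.03, 0.03, 0, -0.21, -0.22], [0.06, -0.03, 0.03, 0, -0.21, -0.21]]])

```text
clock: 10.58
eef_pos: [552.1, -158.5, 77.4]
tool_rot: [-2.356, -0.0, 0.002]
force: [-1.6, -0.1, -0.6]
width: 20.3
```

```bash
python3 - <<'E'
from h import *
s=ctrl.read_state();print(pose()[0],s["tool_rot"],s["force"],s["qpos"],gp(D(301),D(45),0,haz=D(270))[0])
rows(*gp(D(301),D(45),75,haz=D(270)),5,dec=2)
E
```

```text
[ 552.12775799 -158.49704728   77.42090022] [-2.35582713e+00 -3.23636617e-04  2.35539943e-03] [-1.61984529 -0.13903343 -0.5744016 ] [ 0.48863394  1.00710328  0.18803658  1.54830374 -0.80411514  1.28651702
  1.1510706 ] [ 551.93236064 -158.7093438    77.56497116]
max 0.31
[[-0.0, 0.0, -0.3, -0.0, 0.0, 0.0], [-0.0, 0.0, -0.3, -0.0, 0.01, 0.01], [-0.0, 0.0, -0.3, -0.0, -0.0, 0.0], [-0.0, 0.0, -0.3, -0.0, 0.0, 0.0], [-0.01, 0.0, -0.31, -0.0, 0.0, 0.01]]
```

apply_moves(series=[[[0, 0, -0.36, 0, 0, 0], [0, 0, -0.36, 0, 0, 0], [0, 0, -0.36, 0, 0, 0], [0, 0, -0.36, 0, 0, 0], [0, 0, -0.36, 0, 0, 0]]])

```text
clock: 11.2
eef_pos: [551.8, -223.6, 142.1]
tool_rot: [-2.356, -0.0, -0.0]
force: [0.5, -0.8, -0.0]
width: 20.4
```

```bash
python3 - <<'E'
from h import *
p,R=pose();print(p)
rows(*gp(D(209),D(45),80,haz=D(238)),10,dec=2)
E
```

```text
[ 551.76737218 -223.56670201  142.09868842]
max 0.38
[[-0.22, -0.04, 0.06, -0.0, 0.38, 0.38], [-0.22, -0.04, 0.06, -0.0, 0.37, 0.37], [-0.22, -0.02, 0.05, -0.0, 0.38, 0.38], [-0.23, -0.02, 0.04, -0.0, 0.38, 0.38], [-0.23, -0.0, 0.03, -0.0, 0.37, 0.38]]
[[-0.23, -0.0, 0.02, -0.0, 0.38, 0.37], [-0.23, 0.01, 0.01, -0.0, 0.38, 0.38], [-0.23, 0.02, -0.0, -0.0, 0.37, 0.38], [-0.23, 0.03, -0.01, -0.0, 0.38, 0.37], [-0.23, 0.04, -0.01, -0.0, 0.38, 0.38]]
```

apply_moves(series=[[[-0.22, -0.04, 0.06, 0, 0.38, 0.38], [-0.22, -0.04, 0.06, 0, 0.37, 0.37], [-0.22, -0.02, 0.05, 0, 0.38, 0.38], [-0.23, -0.02, 0.04, 0, 0.38, 0.38], [-0.23, 0, 0.03, 0, 0.37, 0.38]]], claw=0.1)

```text
clock: 11.82
eef_pos: [497.2, -203.9, 137.3]
tool_rot: [-2.356, 0.0, -0.281]
force: [1.1, -1.1, 0.1]
width: 47.1
```

apply_moves(series=[[[-0.23, 0, 0.02, 0, 0.38, 0.37], [-0.23, 0.01, 0.01, 0, 0.38, 0.38], [-0.23, 0.02, 0, 0, 0.37, 0.38], [-0.23, 0.03, -0.01, 0, 0.38, 0.37], [-0.23, 0.04, -0.01, 0, 0.38, 0.38]]])

```text
clock: 12.45
eef_pos: [442.9, -184.9, 133.2]
tool_rot: [-2.356, -0.001, -0.56]
force: [-0.7, -0.5, 0.5]
width: 46.9
```

```bash
python3 - <<'E'
from h import *
s=ctrl.read_state();print(pose()[0],np.round(s["qpos"],2))
i=viewer.camera_info("wrist");w=viewer.get_image("wrist");cv2.imwrite("pics/w5.png",w)
for g in (205,209,213):
  a=D(g);print(g,proj(i,C+[62*np.cos(a),62*np.sin(a),103]),proj(i,C+[62*np.cos(a),62*np.sin(a),52]))
rows(*gp(D(209),D(45),0,haz=D(238)),5,dec=2)
E
```

```text
[ 442.91540565 -184.94271378  133.17494186] [ 0.75  0.76  0.14  2.07 -1.09  1.    1.25]
205 [278.56650463 215.77387267] [279.25934914 242.52346347]
209 [284.03828021 218.73463481] [283.74734499 245.057155  ]
213 [289.77622091 221.36708659] [288.44607877 247.30612357]
max 0.32
[[0.01, -0.0, 0.32, -0.0, -0.0, -0.01], [0.01, -0.01, 0.32, -0.0, -0.0, -0.01], [0.02, 0.0, 0.31, -0.0, -0.01, -0.01], [0.01, -0.0, 0.32, -0.0, 0.0, -0.01], [0.01, -0.0, 0.32, -0.0, -0.0, -0.01]]
```

View pics/w5.png

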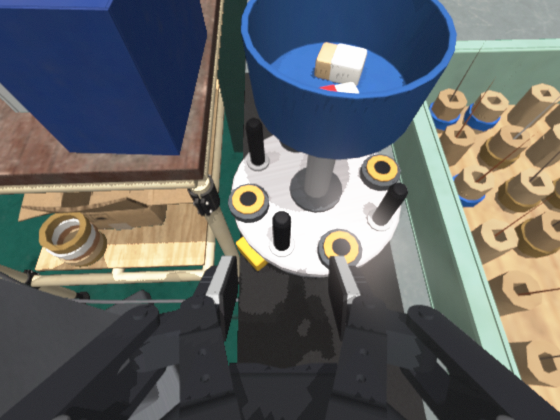

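Post top at (282,217), so azimuth is about 208°. Approaching.

apply_moves(series=[[[0.0, 0, 0.32, 0, 0, 0], [0.0, 0, 0.32, 0, 0, 0], [0.0, 0, 0.32, 0, 0, 0], [0.0, 0, 0.32, 0, 0, 0], [0.0, 0, 0.32, 0, 0, 0]]])

```text
clock: 13.12
eef_pos: [474.1, -137.2, 76.3]
tool_rot: [-2.356, -0.002, -0.559]
force: [0.6, 0.7, 0.7]
width: 46.7
```

apply_moves(series=[[[0, 0, 0, 0, 0, 0], [0, 0, 0, 0, 0, 0], [0, 0, 0, 0, 0, 0], [0, 0, 0, 0, 0, 0], [0, 0, 0, 0, 0, 0]]], claw=-0.53)

```text
clock: 13.75
eef_pos: [472.9, -136.5, 76.5]
tool_rot: [-2.356, -0.0, -0.558]
force: [-0.5, -0.8, -0.3]
width: 19.9
```

```bash
python3 - <<'E'
from h import *
s=ctrl.read_state();print(pose()[0],gp(D(209),D(45),0,haz=D(238))[0],s["force"],s["width"],np.round(s["qpos"],2))
p,R=swing(208,305,238,272,20)
i=viewer.camera_info("wrist")
for az in(-3.02,-2.98,-2.94):print(az,proj(i,C+[80*np.cos(az),80*np.sin(az),25]))
E
```

```text
[ 472.91654164 -136.50311431   76.49993077] [ 472.89305876 -137.66464582   77.56497116] [-0.47085499 -0.81370824 -0.3254492 ] 19.937518243549277 [ 0.93  0.87 -0.29  2.11 -1.09  0.63  1.21]
max 0.21
[[0.08, 0.03, -0.06, -0.0, -0.2, -0.19], [0.09, 0.03, -0.03, -0.0, -0.2, -0.2], [0.09, 0.02, -0.02, -0.0, -0.2, -0.21], [0.09, 0.03, -0.03, -0.0, -0.2, -0.2], [0.09, 0.02, -0.02, -0.0, -0.2, -0.2]]
[[0.1, 0.01, -0.01, -0.0, -0.2, -0.2], [0.09, 0.01, -0.01, -0.0, -0.2, -0.2], [0.1, 0.01, -0.01, -0.0, -0.2, -0.2], [0.09, 0.0, -0.0, 0.0, -0.2, -0.2], [0.1, 0.0, -0.0, 0.0, -0.2, -0.2]]
[[0.1, -0.0, 0.0, 0.0, -0.2, -0.2], [0.09, -0.01, 0.01, 0.0, -0.2, -0.2], [0.1, -0.01, 0.02, 0.0, -0.2, -0.2], [0.09, -0.02, 0.01, 0.0, -0.2, -0.2], [0.1, -0.02, 0.02, 0.0, -0.2, -0.2]]
[[0.09, -0.03, 0.03, 0.0, -0.2, -0.2], [0.09, -0.03, 0.03, 0.0, -0.21, -0.2], [0.08, -0.03, 0.03, 0.0, -0.2, -0.2], [0.09, -0.04, 0.04, 0.0, -0.2, -0.2], [0.08, -0.03, 0.04, 0.0, -0.2, -0.2]]
-3.02 [235.87235599 305.35848367]
-2.98 [238.75653101 309.21642121]
-2.94 [241.8282309  312.98208653]
```

apply_moves(series=[[[0.08, 0.03, -0.06, 0, -0.2, -0.19], [0.09, 0.03, -0.03, 0, -0.2, -0.2], [0.09, 0.02, -0.02, 0, -0.2, -0.21], [0.09, 0.03, -0.03, 0, -0.2, -0.2], [0.09, 0.02, -0.02, 0, -0.2, -0.2]]])

```text
clock: 14.38
eef_pos: [480.2, -149.1, 77.3]
tool_rot: [-2.349, 0.012, -0.398]
force: [-16.5, 11.7, -1.4]
width: 19.8
```

apply_moves(series=[[[0.1, 0.01, -0.01, 0, -0.2, -0.2], [0.09, 0.01, -0.01, 0, -0.2, -0.2], [0.1, 0.01, -0.01, 0, -0.2, -0.2], [0.09, 0.0, 0, 0, -0.2, -0.2], [0.1, 0.0, 0, 0, -0.2, -0.2]]])

```text
clock: 15.0
eef_pos: [503.2, -165.1, 76.2]
tool_rot: [-2.355, 0.009, -0.258]
force: [-2.3, -1.0, -0.6]
width: 20.2
```

```bash
python3 - <<'E'
from h import *
s=ctrl.read_state();print(pose()[0],gp(D(256.5),D(45),0,haz=D(255))[0],s["force"],np.round(s["qpos"],2))
i=viewer.camera_info("wrist");w=viewer.get_image("wrist");cv2.imwrite("pics/w6.png",w[20:400,80:480])
E
```

```text
[ 503.22663397 -165.1470428    76.24744144] [ 509.00362878 -166.30969373   77.56497116] [-2.28004021 -0.97192317 -0.56477666] [ 0.79  0.93 -0.16  1.8  -0.74  0.94  1.02]
```

View pics/w6.png

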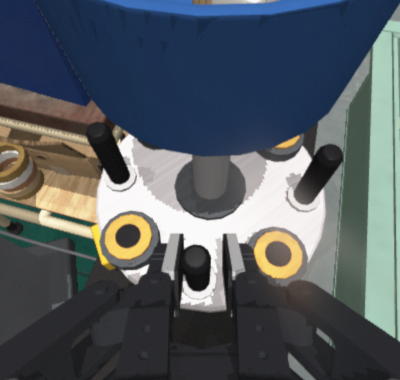

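The post is still caged and now past the first stop. Continuing.

```bash
python3 - <<'E'
from h import *
swing(252,303,255,272,10)
E
```

```text
max 0.21
[[0.03, -0.02, -0.01, 0.0, -0.17, -0.2], [0.1, -0.0, 0.01, 0.0, -0.2, -0.2], [0.11, -0.01, 0.0, 0.0, -0.2, -0.2], [0.1, -0.01, 0.02, 0.0, -0.2, -0.2], [0.1, -0.02, 0.02, 0.0, -0.2, -0.2]]
[[0.09, -0.02, 0.02, 0.0, -0.2, -0.2], [0.1, -0.03, 0.02, 0.0, -0.2, -0.2], [0.09, -0.03, 0.03, 0.0, -0.2, -0.2], [0.09, -0.03, 0.04, 0.0, -0.2, -0.21], [0.09, -0.04, 0.04, 0.0, -0.2, -0.2]]
```

apply_moves(series=[[[0.06, -0.02, -0.01, 0.0, -0.17, -0.2], [0.1, 0, 0.01, 0.0, -0.2, -0.2], [0.11, -0.01, 0.0, 0.0, -0.2, -0.2], [0.1, -0.01, 0.02, 0.0, -0.2, -0.2], [0.1, -0.02, 0.02, 0.0, -0.2, -0.2]]])

```text
clock: 15.68
eef_pos: [533.0, -167.2, 78.1]
tool_rot: [-2.356, -0.002, -0.114]
force: [-1.6, -0.8, 0.5]
width: 20.1
```

apply_moves(series=[[[0.09, -0.02, 0.02, 0.0, -0.2, -0.2], [0.1, -0.03, 0.02, 0.0, -0.2, -0.2], [0.09, -0.03, 0.03, 0.0, -0.2, -0.2], [0.09, -0.03, 0.04, 0.0, -0.2, -0.21], [0.09, -0.04, 0.04, 0.0, -0.2, -0.2]]])

```text
clock: 16.3
eef_pos: [556.3, -157.7, 78.2]
tool_rot: [-2.356, -0.003, 0.035]
force: [-0.5, -0.5, -0.1]
width: 19.7
```

apply_moves(series=[[[0, 0, -0.36, 0, 0, 0], [0, 0, -0.36, 0, 0, 0], [0, 0, -0.36, 0, 0, 0], [0, 0, -0.36, 0, 0, 0], [0, 0, -0.36, 0, 0, 0]]])

```text
clock: 16.92
eef_pos: [558.5, -221.3, 142.5]
tool_rot: [-2.356, -0.004, 0.034]
force: [0.4, -0.1, 0.7]
width: 20.2
```

```bash
python3 - <<'E'
from h import *
p,R=pose();print(p)
rows(*gp(D(211),D(45),80,haz=D(238)),10,dec=2)
E
```

```text
[ 558.5003003  -221.29660843  142.51578311]
max 0.41
[[-0.23, -0.04, 0.06, -0.0, 0.4, 0.4], [-0.23, -0.03, 0.06, -0.0, 0.4, 0.4], [-0.23, -0.03, 0.04, -0.0, 0.39, 0.41], [-0.24, -0.01, 0.04, -0.01, 0.4, 0.4], [-0.24, -0.0, 0.03, 0.0, 0.4, 0.4]]
[[-0.23, 0.0, 0.01, 0.0, 0.4, 0.4], [-0.24, 0.02, 0.01, 0.0, 0.39, 0.41], [-0.24, 0.03, -0.01, -0.0, 0.4, 0.4], [-0.24, 0.04, -0.01, -0.0, 0.4, 0.4], [-0.23, 0.04, -0.02, -0.0, 0.4, 0.4]]
```

apply_moves(series=[[[-0.23, -0.04, 0.06, 0, 0.4, 0.4], [-0.23, -0.03, 0.06, 0, 0.4, 0.4], [-0.23, -0.03, 0.04, 0, 0.39, 0.41], [-0.24, -0.01, 0.04, -0.01, 0.4, 0.4], [-0.24, 0, 0.03, 0.0, 0.4, 0.4]]], claw=0.1)

```text
clock: 17.55
eef_pos: [500.9, -204.0, 137.8]
tool_rot: [-2.357, -0.003, -0.264]
force: [0.2, 0.4, 0.3]
width: 47.1
```

apply_moves(series=[[[-0.23, 0.0, 0.01, 0.0, 0.4, 0.4], [-0.24, 0.02, 0.01, 0.0, 0.39, 0.41], [-0.24, 0.03, -0.01, 0, 0.4, 0.4], [-0.24, 0.04, -0.01, 0, 0.4, 0.4], [-0.23, 0.04, -0.02, 0, 0.4, 0.4]]])

```text
clock: 18.18
eef_pos: [444.1, -187.2, 133.8]
tool_rot: [-2.356, -0.002, -0.561]
force: [-0.6, 0.1, -0.2]
width: 47.0
```

```bash
python3 - <<'E'
from h import *
s=ctrl.read_state();print(pose()[0],np.round(s["qpos"],2))
i=viewer.camera_info("wrist");w=viewer.get_image("wrist");cv2.imwrite("pics/w7.png",w)
for d in viewer.find_in("wrist","post_a"): print(np.array(d["location"])*[560,420],d["score"])
for g in (207,211,215):
  a=D(g);print(g,proj(i,C+[62*np.cos(a),62*np.sin(a),103]),proj(i,C+[62*np.cos(a),62*np.sin(a),52]))
for az in(-3.02,-2.98,-2.94):print(az,[proj(i,C+[80*np.cos(az),80*np.sin(az),z]) for z in (20,35)])
E
```

```text
[ 444.13022029 -187.22731863  133.83767081] [ 0.96  0.76 -0.16  2.06 -0.94  0.83  1.09]
[304.024 204.12 ] 0.72
207 [277.94994559 216.05846878] [278.71170834 242.69092066]
211 [283.51469808 218.83416249] [283.27882866 245.06692282]
215 [289.32820821 221.27261128] [288.04297069 247.15094936]
-3.02 [array([246.44511977, 252.16639264]), array([244.67541733, 246.59475529])]
-2.98 [array([248.54161211, 254.69030884]), array([246.86881828, 249.22118797])]
-2.94 [array([250.76322971, 257.14558826]), array([249.19461445, 251.77717867])]
```

View pics/w7.png

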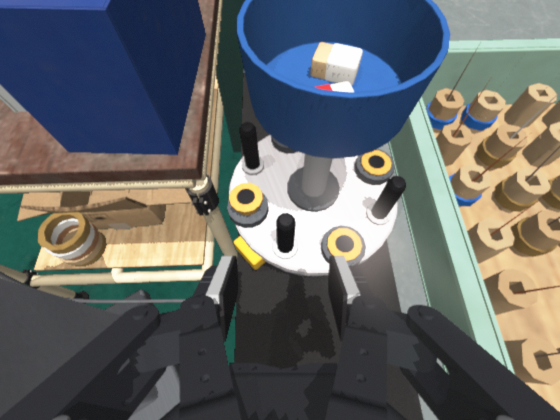

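Post top at (286,217), azimuth about 212°. The bushing at (246,197) is the proud one, with its raised flange clear of the boss. Anvil at (249,253) confirms the front azimuth. For the last swing I'll use a narrower opening and stay slightly higher to clear the proud bushing.

```bash
python3 - <<'E'
from h import *
p,R=rows(*gp(D(212),D(45),0,haz=D(239),dz=5),5,dec=2);print(p)
E
```

```text
max 0.31
[[0.01, -0.01, 0.3, -0.0, -0.02, -0.03], [0.01, -0.02, 0.31, -0.0, -0.03, -0.03], [0.01, -0.01, 0.3, -0.0, -0.02, -0.02], [0.02, -0.01, 0.3, -0.0, -0.03, -0.03], [0.01, -0.02, 0.31, -0.0, -0.02, -0.03]]
[ 474.4310936  -140.193288     82.57277739]
```

apply_moves(series=[[[0.01, -0.01, 0.3, 0, -0.02, -0.03], [0.01, -0.02, 0.31, 0, -0.03, -0.03], [0.01, -0.01, 0.3, 0, -0.02, -0.02], [0.02, -0.01, 0.3, 0, -0.03, -0.03], [0.01, -0.02, 0.31, 0, -0.02, -0.03]]], claw=-0.2)

```text
clock: 18.9
eef_pos: [476.2, -140.2, 81.3]
tool_rot: [-2.357, -0.002, -0.54]
force: [0.1, 0.7, -0.6]
width: 34.7
```

apply_moves(series=[[[0, 0, 0, 0, 0, 0], [0, 0, 0, 0, 0, 0], [0, 0, 0, 0, 0, 0], [0, 0, 0, 0, 0, 0], [0, 0, 0, 0, 0, 0]]], claw=-0.55)

```text
clock: 19.52
eef_pos: [475.7, -141.4, 82.4]
tool_rot: [-2.357, -0.002, -0.541]
force: [-0.1, 1.4, -0.2]
width: 19.3
```

```bash
python3 - <<'E'
from h import *
s=ctrl.read_state();print(pose()[0],s["force"],s["width"],np.round(s["qpos"],2))
swing(212,236,239,250,10,dz=5)
E
```

```text
[ 475.65687302 -141.35204026   82.38301536] [-0.07149353  1.38191626 -0.20398663] 19.34324458359203 [ 0.92  0.86 -0.27  2.09 -1.05  0.66  1.17]
max 0.14
[[0.01, 0.01, -0.02, 0.01, -0.14, -0.11], [0.04, 0.02, -0.01, -0.0, -0.13, -0.13], [0.04, 0.01, -0.02, -0.0, -0.13, -0.13], [0.05, 0.01, -0.01, -0.0, -0.13, -0.13], [0.04, 0.02, -0.01, -0.0, -0.13, -0.13]]
[[0.04, 0.01, -0.01, -0.0, -0.13, -0.13], [0.05, 0.01, -0.02, -0.0, -0.13, -0.13], [0.04, 0.01, -0.01, -0.0, -0.13, -0.13], [0.05, 0.01, -0.01, -0.0, -0.13, -0.13], [0.04, 0.01, -0.01, -0.0, -0.13, -0.13]]
```

apply_moves(series=[[[0.01, 0.01, -0.02, 0.01, -0.14, -0.11], [0.04, 0.02, -0.01, 0, -0.13, -0.13], [0.04, 0.01, -0.02, 0, -0.13, -0.13], [0.05, 0.01, -0.01, 0, -0.13, -0.13], [0.04, 0.02, -0.01, 0, -0.13, -0.13]]])

```text
clock: 20.15
eef_pos: [479.3, -147.8, 82.3]
tool_rot: [-2.353, 0.004, -0.44]
force: [-6.4, 3.6, 2.5]
width: 19.2
```

apply_moves(series=[[[0.04, 0.01, -0.01, 0, -0.13, -0.13], [0.05, 0.01, -0.02, 0, -0.13, -0.13], [0.04, 0.01, -0.01, 0, -0.13, -0.13], [0.05, 0.01, -0.01, 0, -0.13, -0.13], [0.04, 0.01, -0.01, 0, -0.13, -0.13]]])

```text
clock: 20.78
eef_pos: [480.1, -148.4, 82.4]
tool_rot: [-2.345, 0.018, -0.332]
force: [-19.1, 8.8, 1.7]
width: 19.1
```

```bash
python3 - <<'E'
from h import *
s=ctrl.read_state();print(pose()[0],gp(D(236),D(45),haz=D(250),dz=5)[0],s["force"],s["width"])
T=viewer.camera_info("top");w=viewer.get_image("wrist");i=viewer.camera_info("wrist")
p,R=pose();print(R.inv().apply(C+[62*np.cos(D(234.3)),62*np.sin(D(234.3)),96]-p))
b=viewer.get_image("top");cv2.imwrite("pics/w8.png",np.hstack([cv2.resize(w[60:360,130:430],(400,400)),cv2.resize(b[150:260,210:320],(400,400),interpolation=2)]))
E
```

```text
[ 480.12178217 -148.43265212   82.3746723 ] [ 489.92509048 -157.77553204   82.56497116] [-19.0785168    8.81428673   1.73446167] 19.109966713554236
[  7.86072678   1.98085327 -21.87596059]
```

View pics/w8.png

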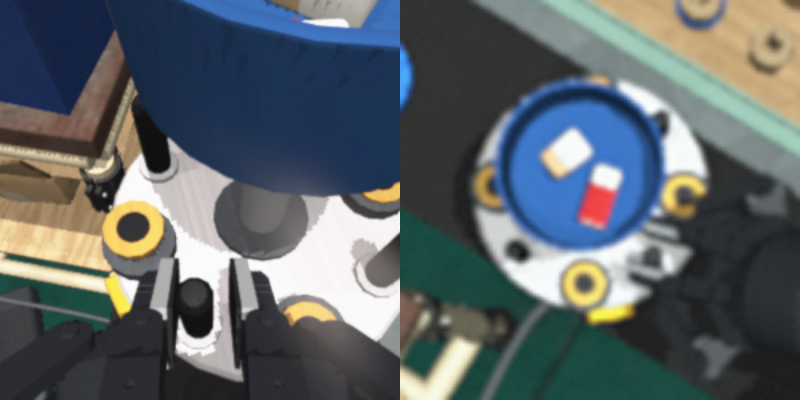

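The wrist view on the left shows the post pressed against the left finger. The top view on the right has the bushing at about px (261,228), roughly 10° short of the anvil at (268,236). The dial is held at the click hump and the arm's springiness takes up the lag, as it did at the first stop. I'll add small push increments.

apply_moves(series=[[[0.02, 0.005, -0.005, 0, 0, 0], [0.02, 0.005, -0.005, 0, 0, 0], [0.02, 0.005, -0.005, 0, 0, 0], [0, 0, 0, 0, 0, 0], [0, 0, 0, 0, 0, 0]]])

```text
clock: 21.5
eef_pos: [491.8, -159.3, 82.5]
tool_rot: [-2.355, 0.001, -0.348]
force: [-3.1, 0.7, -0.8]
width: 19.2
```

```bash
python3 - <<'E'
from h import *
s=ctrl.read_state();print(pose()[0],s["tool_rot"],s["force"],s["torque"])
E
```

```text
[ 491.84042087 -159.34851979   82.50963056] [-2.35538165e+00  9.40582237e-04 -3.48037668e-01] [-3.12849934  0.73314643 -0.75379325] [-0.62925693  0.79796404  0.54411171]
```

It popped in. I'll centre the cage to unload, back out and look.

apply_moves(series=[[[-0.02, -0.005, 0.005, 0, 0, 0], [-0.02, -0.005, 0.005, 0, 0, 0], [0, 0, 0, 0, 0, 0], [0, 0, 0, 0, 0, 0], [0, 0, 0, 0, 0, 0]]], claw=-0.35)

```text
clock: 22.12
eef_pos: [490.7, -158.4, 82.6]
tool_rot: [-2.356, 0.0, -0.349]
force: [-0.4, 0.2, 0.0]
width: 27.7
```

apply_moves(series=[[[0, 0, -0.4, 0, 0, 0], [0, 0, -0.4, 0, 0, 0], [0, 0, -0.4, 0, 0, 0], [0, 0, -0.4, 0, 0, 0], [0, 0, -0.4, 0, 0, 0]]])

```text
clock: 22.75
eef_pos: [466.2, -225.1, 153.7]
tool_rot: [-2.356, 0.0, -0.349]
force: [0.4, 0.5, -0.1]
width: 27.9
```

```bash
python3 - <<'E'
from h import *
s=ctrl.read_state();print(pose()[0],s["force"])
i=viewer.camera_info("wrist");w=viewer.get_image("wrist")
f=lambda g,z:proj(i,C+[62*np.cos(D(g)),62*np.sin(D(g)),z])
for g in (230,234,238): print(g,f(g,103),f(g,52))
for g in (185,189,193): print("b",g,f(g,72), "anvil",proj(i,C+[80*np.cos(D(g)),80*np.sin(D(g)),25]))
cv2.imwrite("pics/w9.png",w)
E
```

```text
[ 466.2036814  -225.12064844  153.7265546 ] [ 0.36736691  0.51939715 -0.06402669]
230 [274.58749374 209.92873747] [275.93970843 235.25869126]
234 [279.9826882  211.49688169] [280.45491706 236.62585046]
238 [285.51453282 212.72995177] [285.08069451 237.7001044 ]
b 185 [236.97493687 193.74688303] anvil [226.69818613 223.07117418]
b 189 [238.87849827 197.48798985] anvil [228.78038553 227.52372969]
b 193 [241.1141742  201.13253453] anvil [231.24459936 231.86866383]
```

View pics/w9.png

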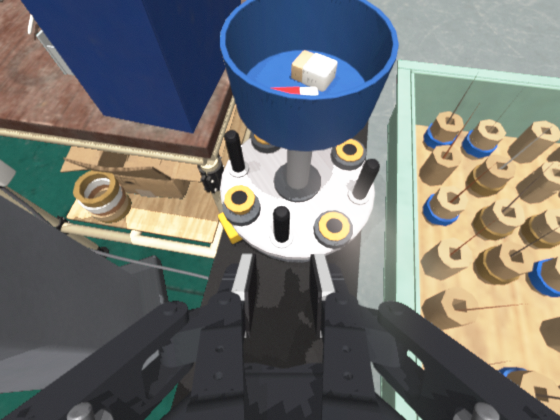

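Post top at (282,211) puts it at azimuth 235.5°. The proud bushing is at (240,199) and the anvil at (231,228), both at about 190.5–191°. So the bushing is over the anvil and the dial is in its stop. Next I'll shut the jaws and go over the bushing.

```bash
cat >> h.py <<'E'
B=C+[62*np.cos(D(190.5)),62*np.sin(D(190.5)),0]
E
python3 - <<'E'
from h import *
R1=leanR(D(229),D(41)); p1=B+[0,0,84]+R1.apply([0,0,-70])
p,R=rows(p1,R1,5,dec=2);print(p,p1)
rows(B+[0,0,88],R1,5,p,R,dec=2)
E
```

```text
max 0.52
[[-0.23, -0.08, 0.18, -0.13, 0.47, 0.51], [-0.24, -0.07, 0.17, -0.13, 0.47, 0.51], [-0.25, -0.06, 0.16, -0.13, 0.47, 0.52], [-0.26, -0.05, 0.14, -0.12, 0.47, 0.51], [-0.27, -0.04, 0.13, -0.13, 0.47, 0.51]]
[ 429.15965614 -164.81091647  136.84976199] [ 428.90925426 -164.95798499  136.82967062]
max 0.27
[[-0.0, -0.01, 0.27, -0.0, 0.0, 0.0], [-0.0, -0.01, 0.26, -0.0, 0.0, 0.0], [-0.0, -0.01, 0.27, -0.0, 0.0, 0.0], [-0.0, -0.01, 0.27, -0.0, 0.0, 0.0], [-0.0, -0.01, 0.27, -0.0, 0.0, 0.0]]
```

apply_moves(series=[[[-0.23, -0.08, 0.18, -0.13, 0.47, 0.51], [-0.24, -0.07, 0.17, -0.13, 0.47, 0.51], [-0.25, -0.06, 0.16, -0.13, 0.47, 0.52], [-0.26, -0.05, 0.14, -0.12, 0.47, 0.51], [-0.27, -0.04, 0.13, -0.13, 0.47, 0.51]]], claw=-1)

```text
clock: 23.42
eef_pos: [428.3, -160.8, 135.1]
tool_rot: [-2.427, 0.003, -0.712]
force: [14.4, -3.7, 3.0]
width: -0.1
```

apply_moves(series=[[[0, 0, 0, 0, 0, 0], [0, 0, 0, 0, 0, 0], [0, 0, 0, 0, 0, 0], [0, 0, 0, 0, 0, 0], [0, 0, 0, 0, 0, 0]]])

```text
clock: 24.05
eef_pos: [429.3, -161.8, 135.5]
tool_rot: [-2.424, 0.003, -0.712]
force: [0.2, 0.4, 0.6]
width: 0.1
```

```bash
python3 - <<'E'
from h import *
s=ctrl.read_state();p,R=pose();print(p,np.round(s["qpos"],2),s["width"],np.degrees((leanR(D(229),D(41)).inv()*R).as_rotvec()))
R1=leanR(D(229),D(41));rows(B+[0,0,90],R,5,dec=2)
i=viewer.camera_info("wrist");w=viewer.get_image("wrist")
h=cv2.cvtColor(w,cv2.COLOR_BGR2HSV);m=cv2.inRange(h,(15,120,120),(32,255,255))
n,_,st,ce=cv2.connectedComponentsWithStats(m)
for k in range(1,n):
  if st[k,4]>60:print(st[k],ce[k])
for b,z in((190.5,72),(280.5,61),(100.5,61)): print(b,proj(i,C+[62*np.cos(D(b)),62*np.sin(D(b)),z]))
cv2.imwrite("pics/w10.png",w)
E
```

```text
[ 429.32024261 -161.80384672  135.53519971] [ 1.02  0.69 -0.3   2.23 -1.1   0.6   1.1 ] 0.06495987802087044 [ 0.10581491 -0.26507489 -0.01116404]
max 0.26
[[0.01, -0.01, 0.25, 0.0, 0.0, 0.0], [0.01, -0.01, 0.25, 0.0, 0.0, 0.0], [0.0, -0.01, 0.25, 0.0, 0.0, 0.0], [0.01, -0.01, 0.25, 0.0, 0.0, 0.0], [0.01, -0.01, 0.26, 0.0, 0.0, 0.0]]
[483 108  22  24  79] [490.24050633 121.94936709]
[260 131  29  26 434] [273.82718894 144.01843318]
[511 164  30  13  73] [525.91780822 171.73972603]
[528 186  32  33 137] [538.3649635  205.05109489]
[382 208  26  29 257] [398.33463035 218.79377432]
[267 214  36  33 651] [284.37173579 230.28417819]
[ 28 231  48  45 722] [ 51.81163435 253.83795014]
[256 245  15  18 167] [262.98203593 253.51497006]
190.5 [286.13901796 229.54910243]
280.5 [392.70801587 222.65188575]
100.5 [275.06266045 143.64557896]
```

Bushing blob is at (284.4,230.3) against the predicted (286.1,229.5), so the dial is still in its stop and the aim is within about 1 mm. Descending to just above it.

apply_moves(series=[[[0, -0.01, 0.25, 0.0, 0.0, 0.0], [0, -0.01, 0.25, 0.0, 0.0, 0.0], [0.0, -0.01, 0.25, 0.0, 0.0, 0.0], [0, -0.01, 0.25, 0.0, 0.0, 0.0], [0, -0.01, 0.26, 0.0, 0.0, 0.0]]])

```text
clock: 24.72
eef_pos: [457.5, -128.8, 89.5]
tool_rot: [-2.424, 0.003, -0.713]
force: [-0.2, 0.1, -1.0]
width: -0.0
```

apply_moves(series=[[[0, 0, 0, 0, 0, 0], [0, 0, 0, 0, 0, 0], [0, 0, 0, 0, 0, 0], [0, 0, 0, 0, 0, 0], [0, 0, 0, 0, 0, 0]]])

```text
clock: 25.35
eef_pos: [457.2, -128.9, 89.9]
tool_rot: [-2.424, 0.003, -0.712]
force: [-0.1, -0.4, -0.4]
width: 0.3
```

```bash
python3 - <<'E'
from h import *
s=ctrl.read_state();p,R=pose();print(p,B,s["qpos"],s["force"],np.degrees((leanR(D(229),D(41)).inv()*R).as_rotvec()))
rows(np.r_[B[:2],80],R,5,dec=3)
print(R.inv().apply([0,0,-1])/50)
w=viewer.get_image("wrist");cv2.imwrite("pics/w11.png",w)
E
```

```text
[ 457.22571769 -128.88148189   89.91969065] [ 459.03819573 -130.29860258    0.        ] [ 1.1470998   0.86972903 -0.65028156  2.24851014 -1.09256634  0.26664165
  1.05669018] [-0.10731597 -0.4412949  -0.40018679] [ 0.09024593 -0.2576205  -0.01983584]
max 0.031
[[0.009, 0.026, 0.03, 0.0, 0.0, 0.0], [0.01, 0.025, 0.03, 0.0, 0.0, 0.0], [0.009, 0.026, 0.031, 0.0, 0.0, 0.0], [0.009, 0.026, 0.03, 0.0, 0.0, 0.0], [0.01, 0.026, 0.03, 0.0, 0.0, 0.0]]
[6.32750249e-05 1.31449499e-02 1.50733636e-02]
```

View pics/w11.png

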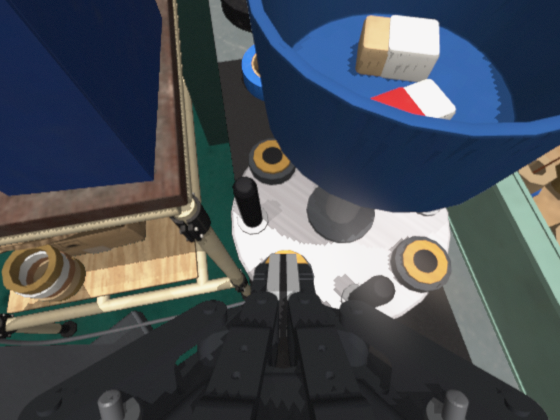

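Last view: jaws sit over the bushing at (288,260), with the dial post at (375,290) close to the right knuckle. Joint 6 is at 0.267, near its limit. I'll retreat, spin the tool 90° so the slim side faces the post, and lean from azimuth 245°.

apply_moves(series=[[[0, 0, -0.32, 0, 0, 0], [0, 0, -0.32, 0, 0, 0], [0, 0, -0.32, 0, 0, 0], [0, 0, -0.32, 0, 0, 0], [0, 0, -0.32, 0, 0, 0]]])

```text
clock: 26.02
eef_pos: [422.7, -168.8, 150.6]
tool_rot: [-2.424, 0.004, -0.712]
force: [-0.1, -0.1, 0.9]
width: -0.1
```

```bash
python3 - <<'E'
from h import *
p,R=pose();print(p)
R1=leanR(D(245),D(42),D(90));p1=B+[1,1,90]+R1.apply([0,0,-75])
p,R=rows(p1,R1,20,dec=2);print(p1,p)
E
```

```text
[ 422.71102738 -168.79019696  150.55736364]
max 0.65
[[0.02, -0.0, 0.01, -0.06, -0.07, 0.65], [0.01, -0.0, 0.0, -0.06, -0.07, 0.65], [0.02, -0.01, 0.01, -0.06, -0.07, 0.64], [0.01, -0.0, 0.01, -0.06, -0.07, 0.65], [0.02, -0.01, 0.01, -0.06, -0.08, 0.65]]
[[0.01, -0.01, 0.0, -0.06, -0.07, 0.65], [0.02, -0.0, 0.01, -0.06, -0.07, 0.65], [0.01, -0.01, 0.01, -0.06, -0.07, 0.65], [0.02, -0.01, 0.0, -0.06, -0.07, 0.64], [0.01, -0.01, 0.01, -0.06, -0.07, 0.65]]
[[0.01, -0.01, 0.0, -0.06, -0.07, 0.65], [0.01, -0.02, 0.01, -0.06, -0.07, 0.65], [0.01, -0.01, 0.01, -0.06, -0.07, 0.65], [0.01, -0.01, 0.0, -0.06, -0.07, 0.65], [0.01, -0.02, 0.01, -0.06, -0.08, 0.64]]
[[0.01, -0.01, 0.0, -0.06, -0.07, 0.65], [0.0, -0.02, 0.01, -0.06, -0.07, 0.65], [0.01, -0.02, 0.0, -0.06, -0.07, 0.65], [0.0, -0.01, 0.01, -0.06, -0.07, 0.65], [0.01, -0.02, 0.0, -0.06, -0.07, 0.64]]
[ 438.8291847  -174.78147351  145.73586191] [ 438.72789125 -174.94984172  145.67399913]
```

apply_moves(series=[[[0.02, 0, 0.01, -0.06, -0.07, 0.65], [0.01, 0, 0.0, -0.06, -0.07, 0.65], [0.02, -0.01, 0.01, -0.06, -0.07, 0.64], [0.01, 0, 0.01, -0.06, -0.07, 0.65], [0.02, -0.01, 0.01, -0.06, -0.08, 0.65]]])

```text
clock: 26.65
eef_pos: [427.1, -169.9, 148.8]
tool_rot: [-2.487, 0.251, -0.954]
force: [-0.2, 0.6, -0.4]
width: 0.1
```

apply_moves(series=[[[0.01, -0.01, 0.0, -0.06, -0.07, 0.65], [0.02, 0, 0.01, -0.06, -0.07, 0.65], [0.01, -0.01, 0.01, -0.06, -0.07, 0.65], [0.02, -0.01, 0.0, -0.06, -0.07, 0.64], [0.01, -0.01, 0.01, -0.06, -0.07, 0.65]]])

```text
clock: 27.28
eef_pos: [431.0, -171.5, 147.6]
tool_rot: [-2.618, 0.471, -1.233]
force: [-0.8, -0.7, 1.1]
width: -0.2
```

apply_moves(series=[[[0.01, -0.01, 0.0, -0.06, -0.07, 0.65], [0.01, -0.02, 0.01, -0.06, -0.07, 0.65], [0.01, -0.01, 0.01, -0.06, -0.07, 0.65], [0.01, -0.01, 0.0, -0.06, -0.07, 0.65], [0.01, -0.02, 0.01, -0.06, -0.08, 0.64]]])

```text
clock: 27.9
eef_pos: [435.1, -172.9, 146.4]
tool_rot: [-2.836, 0.644, -1.581]
force: [-0.6, 0.3, -0.1]
width: 0.0
```

apply_moves(series=[[[0.01, -0.01, 0.0, -0.06, -0.07, 0.65], [0.0, -0.02, 0.01, -0.06, -0.07, 0.65], [0.01, -0.02, 0.0, -0.06, -0.07, 0.65], [0.0, -0.01, 0.01, -0.06, -0.07, 0.65], [0.01, -0.02, 0.0, -0.06, -0.07, 0.64]]])

```text
clock: 28.52
eef_pos: [439.0, -174.5, 145.2]
tool_rot: [3.14, 0.734, -2.009]
force: [0.3, 0.1, 0.2]
width: -0.0
```

```bash
python3 - <<'E'
from h import *
s=ctrl.read_state();p,R=pose();print(p,np.round(s["qpos"],2))
R1=leanR(D(245),D(42),D(90));p,R=rows(B+[1,1,95],R1,5,dec=2)
E
```

```text
[ 439.00444955 -174.53172199  145.22783228] [ 0.79  0.72  0.    2.03 -0.9   0.94 -0.47]
max 0.29
[[-0.01, 0.0, 0.28, -0.0, 0.0, -0.0], [-0.02, 0.0, 0.29, -0.0, 0.0, -0.01], [-0.01, 0.0, 0.28, -0.0, 0.0, -0.0], [-0.01, 0.0, 0.28, -0.0, 0.0, -0.0], [-0.02, 0.0, 0.28, -0.0, 0.01, -0.01]]
```

Joints are comfortable now. Descending.

apply_moves(series=[[[-0.01, 0.0, 0.28, 0, 0, 0], [-0.02, 0.0, 0.28, 0, 0, 0], [-0.01, 0.0, 0.28, 0, 0, 0], [-0.01, 0.0, 0.28, 0, 0, 0], [-0.02, 0.0, 0.28, 0, 0, 0]]])

```text
clock: 29.15
eef_pos: [460.2, -129.3, 94.7]
tool_rot: [-3.141, 0.733, -2.007]
force: [-0.1, -0.1, -0.1]
width: -0.0
```

```bash
python3 - <<'E'
from h import *
s=ctrl.read_state();p,R=pose();print(p,B,np.round(s["qpos"],2),s["force"])
w=viewer.get_image("wrist");i=viewer.camera_info("wrist")
print(R.inv().apply([0,0,-1])/50, np.round(R.inv().apply(B+[0,0,72]-p),1))
h=cv2.cvtColor(w,cv2.COLOR_BGR2HSV);m=cv2.inRange(h,(15,120,120),(32,255,255))
n,_,st,ce=cv2.connectedComponentsWithStats(m)
for k in range(1,n):
  if st[k,4]>60:print(st[k],ce[k])
print([proj(i,C+[62*np.cos(D(b)),62*np.sin(D(b)),z]) for b,z in((190.5,72),(280.5,61),(100.5,61))])
rows(np.array([*(B[:2]+[1,1]),85]),R,5,dec=3)
E
```

```text
[ 460.15533351 -129.26317349   94.72234147] [ 459.03819573 -130.29860258    0.        ] [ 0.76  0.8  -0.08  2.09 -1.03  0.78 -0.37] [-0.10640084 -0.08739702 -0.1125109 ]
[1.33844151e-02 8.00671115e-06 1.48612708e-02] [16.3  0.6 15.9]
[222  54  30  45 773] [237.25485123  75.2923674 ]
[ 328   66   52   60 1767] [354.4204867   94.86587436]
[218 187  24  30 372] [230.63978495 201.70967742]
[291 233  45  46 867] [315.61014994 251.3171857 ]
[342 244  45  29 438] [367.23744292 258.70547945]
[array([312.25005399, 254.35956614]), array([356.00790982,  91.65524304]), array([230.13831278, 197.87235095])]
max 0.03
[[0.03, -0.003, 0.023, 0.004, 0.003, 0.0], [0.029, -0.003, 0.023, 0.005, 0.004, 0.001], [0.03, -0.003, 0.023, 0.004, 0.003, 0.0], [0.03, -0.003, 0.023, 0.005, 0.003, 0.001], [0.029, -0.002, 0.023, 0.004, 0.004, 0.0]]
```

apply_moves(series=[[[0.027, 0, 0.03, 0, 0, 0], [0.027, 0, 0.03, 0, 0, 0], [0.027, 0, 0.03, 0, 0, 0], [0.027, 0, 0.03, 0, 0, 0], [0.027, 0, 0.03, 0, 0, 0]]])

```text
clock: 29.82
eef_pos: [460.0, -130.2, 85.4]
tool_rot: [-3.14, 0.733, -2.007]
force: [0.0, 0.1, 0.2]
width: 0.2
```

apply_moves(series=[[[0.0134, 0, 0.0149, 0, 0, 0], [0.0134, 0, 0.0149, 0, 0, 0], [0.0134, 0, 0.0149, 0, 0, 0], [0.0134, 0, 0.0149, 0, 0, 0], [0.0134, 0, 0.0149, 0, 0, 0]]])

```text
clock: 30.45
eef_pos: [460.0, -130.0, 80.4]
tool_rot: [-3.141, 0.733, -2.007]
force: [0.1, -0.2, -0.3]
width: -0.4
```

apply_moves(series=[[[0.0134, 0, 0.0149, 0, 0, 0], [0.0134, 0, 0.0149, 0, 0, 0], [0.0134, 0, 0.0149, 0, 0, 0], [0.0134, 0, 0.0149, 0, 0, 0], [0.0134, 0, 0.0149, 0, 0, 0]]])

```text
clock: 31.08
eef_pos: [460.0, -129.9, 76.0]
tool_rot: [-3.14, 0.734, -2.007]
force: [-2.3, -2.5, 6.7]
width: 0.2
```

apply_moves(series=[[[0.0134, 0, 0.0149, 0, 0, 0], [0.0134, 0, 0.0149, 0, 0, 0], [0.0134, 0, 0.0149, 0, 0, 0], [0.0134, 0, 0.0149, 0, 0, 0], [0, 0, 0, 0, 0, 0]]])

```text
clock: 31.7
eef_pos: [460.0, -129.9, 72.1]
tool_rot: [-3.14, 0.734, -2.007]
force: [-1.6, -0.8, 6.2]
width: 0.1
```

apply_moves(series=[[[0.0134, 0, 0.0149, 0, 0, 0], [0.0134, 0, 0.0149, 0, 0, 0], [0.0134, 0, 0.0149, 0, 0, 0], [0, 0, 0, 0, 0, 0], [0, 0, 0, 0, 0, 0]]])

```text
clock: 32.33
eef_pos: [460.0, -129.9, 69.0]
tool_rot: [-3.14, 0.734, -2.007]
force: [-1.5, -1.8, 5.0]
width: -0.4
```

Still sliding at about 6 N. I'll use 0.5 mm steps from here.

apply_moves(series=[[[0.0067, 0, 0.0074, 0, 0, 0], [0.0067, 0, 0.0074, 0, 0, 0], [0.0067, 0, 0.0074, 0, 0, 0], [0, 0, 0, 0, 0, 0], [0, 0, 0, 0, 0, 0]]])

```text
clock: 32.95
eef_pos: [460.0, -130.0, 67.6]
tool_rot: [-3.14, 0.734, -2.006]
force: [-2.0, -2.2, 6.2]
width: 0.4
```

apply_moves(series=[[[0.0067, 0, 0.0074, 0, 0, 0], [0.0067, 0, 0.0074, 0, 0, 0], [0.0067, 0, 0.0074, 0, 0, 0], [0, 0, 0, 0, 0, 0], [0, 0, 0, 0, 0, 0]]])

```text
clock: 33.58
eef_pos: [460.0, -129.9, 66.1]
tool_rot: [-3.14, 0.734, -2.006]
force: [-1.6, -1.9, 5.7]
width: 0.1
```

apply_moves(series=[[[0.0067, 0, 0.0074, 0, 0, 0], [0.0067, 0, 0.0074, 0, 0, 0], [0, 0, 0, 0, 0, 0], [0, 0, 0, 0, 0, 0], [0, 0, 0, 0, 0, 0]]])

```text
clock: 34.2
eef_pos: [460.0, -129.9, 65.1]
tool_rot: [-3.14, 0.734, -2.006]
force: [-2.1, -1.9, 6.1]
width: -0.2
```

apply_moves(series=[[[0.0067, 0, 0.0074, 0, 0, 0], [0.0067, 0, 0.0074, 0, 0, 0], [0, 0, 0, 0, 0, 0], [0, 0, 0, 0, 0, 0], [0, 0, 0, 0, 0, 0]]])

```text
clock: 34.83
eef_pos: [460.0, -129.8, 64.8]
tool_rot: [-3.14, 0.735, -2.006]
force: [-2.3, -2.3, 11.6]
width: 0.5
```

apply_moves(series=[[[0.0067, 0, 0.0074, 0, 0, 0], [0, 0, 0, 0, 0, 0], [0, 0, 0, 0, 0, 0], [0, 0, 0, 0, 0, 0], [0, 0, 0, 0, 0, 0]]])

```text
clock: 35.45
eef_pos: [460.0, -129.8, 64.6]
tool_rot: [-3.14, 0.736, -2.006]
force: [-4.9, -3.7, 14.4]
width: -0.3
```

Force rose from a steady 6 N to 14 N while the tool stopped moving, so it is bottomed. Straight up and away.

apply_moves(series=[[[-0.027, 0, -0.03, 0, 0, 0], [-0.067, 0, -0.074, 0, 0, 0], [-0.067, 0, -0.074, 0, 0, 0], [-0.067, 0, -0.074, 0, 0, 0], [0, 0, -0.2, 0, 0, 0]]])

```text
clock: 36.08
eef_pos: [457.0, -135.7, 87.7]
tool_rot: [-3.141, 0.734, -2.006]
force: [0.3, -0.6, 0.5]
width: -0.2
```

apply_moves(series=[[[0, 0, -0.5, 0, 0, 0], [0, 0, -0.6, 0, 0, 0], [0, 0, -0.6, 0, 0, 0], [0, 0, -0.5, 0, 0, 0], [0, 0, -0.2, 0, 0, 0]]])

```text
clock: 36.7
eef_pos: [422.8, -210.5, 177.4]
tool_rot: [-3.139, 0.731, -2.007]
force: [0.2, 0.9, -0.1]
width: -0.1
```

```bash
python3 - <<'E'
from h import *
print(pose()[0],ctrl.read_state()["force"])
w=viewer.get_image("wrist");i=viewer.camera_info("wrist");cv2.imwrite("pics/w12.png",w)
h=cv2.cvtColor(w,cv2.COLOR_BGR2HSV);m=cv2.inRange(h,(15,120,120),(32,255,255))
n,_,st,ce=cv2.connectedComponentsWithStats(m)
for k in range(1,n):
  if st[k,4]>100:print(st[k],ce[k].round(1))
for g in(188,190.5,193):print(g,[proj(i,C+[62*np.cos(D(g+b)),62*np.sin(D(g+b)),61]).round(1).tolist() for b in(0,90,-90)],proj(i,C+[62*np.cos(D(g)),62*np.sin(D(g)),72]).round(1))
for l,px0 in (("flux_tin",(358,273)),("cyan_roll",(347,240)),("tape_roll_blue",(195,165))):
  viewer.get_image("top");print(l,px0,[(np.round(np.array(d["location"])*[560,420]).tolist(),round(d["score"],2)) for d in viewer.find_in("top",l)[:2]])
E
```

```text
[ 422.84928439 -210.46916291  177.37816472] [ 0.24751898  0.87510381 -0.14920811]
[233  77  20  27 298] [242.7  90.5]
[297  87  26  33 384] [308.5 102.9]
[229 159  17  24 245] [237.3 170.3]
[285 183  21  27 291] [294.9 197.1]
[308 194  30  23 279] [322.7 205.2]
[316 291  24  17 164] [328.9 298.4]
188 [[293.0, 197.2], [310.2, 105.1], [235.9, 168.5]] [285.7 199.5]
190.5 [[294.8, 196.1], [308.9, 102.3], [236.8, 170.6]] [287.4 198.4]
193 [[296.5, 194.9], [307.4, 99.7], [237.8, 172.6]] [289.1 197.1]
flux_tin (358, 273) []
cyan_roll (347, 240) [([340.0, 227.0], 0.75), ([271.0, 219.0], 0.7)]
tape_roll_blue (195, 165) [([195.0, 162.0], 0.92)]
```

The bushing blob at (294.9,197.1) matches the home height at 190.5° (predicted 294.8,196.1), not the proud height (287.4,198.4). Quick bystander check against the first scene picture, then hand in.

```bash
python3 - <<'E'
from h import *
a=cv2.imread("pics/s.png");b=viewer.get_image("scene");t0=cv2.imread("pics/t.png");t1=viewer.get_image("top")
def seg(im,lo,hi,box):
    x0,y0,x1,y1=box;m=cv2.inRange(cv2.cvtColor(im[y0:y1,x0:x1],cv2.COLOR_BGR2HSV),lo,hi);ys,xs=np.nonzero(m);return (len(xs),xs.mean().round(1) if len(xs) else 0,ys.mean().round(1) if len(xs) else 0)
for n,lo,hi,bs,bt in(("tin",(0,140,100),(6,255,255),(230,300,300,350),(335,250,385,295)),("cyan",(85,120,120),(98,255,255),(250,270,310,330),(320,215,375,265)),("blue",(100,120,100),(118,255,255),(260,180,300,205),(175,145,215,185))):
    print(n,seg(a,lo,hi,bs),seg(b,lo,hi,bs),"top",seg(t0,lo,hi,bt),seg(t1,lo,hi,bt))
E
```

```text
tin (930, np.float64(24.9), np.float64(31.9)) (949, np.float64(25.1), np.float64(32.0)) top (361, np.float64(22.5), np.float64(20.5)) (0, 0, 0)
cyan (616, np.float64(30.3), np.float64(33.5)) (603, np.float64(30.4), np.float64(33.5)) top (328, np.float64(17.8), np.float64(25.4)) (199, np.float64(17.2), np.float64(19.2))
blue (326, np.float64(16.2), np.float64(6.3)) (360, np.float64(17.3), np.float64(9.9)) top (348, np.float64(23.5), np.float64(25.7)) (346, np.float64(23.5), np.float64(25.7))
```

All three are unmoved, each shown by at least one camera with a clear view of it.

```bash
python3 -c "
from cell import ctrl
print(ctrl.read_state()['clock']);print(ctrl.finish_job())"
```

```text
37.15
the job is handed in; nothing more can be done
None
```

The job is done and handed in at 37 s. I turned the dial anticlockwise in three pushes, through the first click and into the second. I then pressed the proud bushing straight down with shut fingers.

**Pressing force:** it slid at about 6 N, then rose to about 15 N with the tool almost stopped, so I lifted off there. The highest reading while pressing was about 16 N.

**Last checks:**
- **Dial and bushing:** in the last wrist picture all the visible bushings match the stop at the front. The pressed one appears at its home height, within about 1 pixel. I measured this from pixels only, because the picture viewer had reached its limit of 12.
- **Tin and tape rolls:** none had moved. The tin and cyan roll are within about 0.2 pixel in the scene view, and the blue roll is unchanged in the top view.

**What disagreed or stood out:**
- **Hidden views:** in the top view the arm hid the tin and part of the cyan roll. The blue roll reads a few pixels different in the scene view, where the cup and dial partly cover it.
- **Entering the clicks:** this took about 20 N, not the stated 8 N.
- **Unexplained force:** I read a brief 14 N at the wrist while moving to the bushing. I found no contact to explain it, and the dial was still in its stop afterwards.

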